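# Load the cone stand and the spool stand

### The job

Load the two thread stands for the next job. On the round stand, slip the cone holder over the pin and then lower the big thread cone over the holder; on the square stand, put the felt washer on the pin, then the thread spool, then the spool cap on top. Everything should sit upright and right down on what is beneath it; leave the pin tin, the rubber stamp and the chalk where they are.

Things in the scene. Friction and masses are not known exactly. Their poses are not given: they have to be found in the camera images.
- cone_stand_seat (a point): Round thread stand, fixed: dark grey cast base 100 mm across, stepping up from its low edge to a flat seat 68 mm across, 18 mm above the counter. A steel pin 7 mm thick rises 57 mm from the middle of the seat (tip 75 mm above the counter); its last 8 mm taper to a 3 mm tip. This point: the centre of the seat, at the foot of the pin; z up. It is turned at random.
- spool_stand_seat (a point): Square thread stand, fixed: dark grey cast base 80 x 80 mm, 14 mm high, with a round flat seat 38 mm across in the middle, 18 mm above the counter. A steel pin 7 mm thick rises 57 mm from the middle of the seat (tip 75 mm above the counter); its last 8 mm taper to a 3 mm tip. This point: the centre of the seat, at the foot of the pin; z up. It is turned at random.
- cone_holder_mid (a point): Cone holder, loose, light grey plastic: a flat flange 60 mm across and 4 mm thick, and on it a ribbed taper from 39 mm across down to 20 mm at the top; 46 mm high in all, bored right through, 13 mm. Stands flange down. This point: on its axis, half-way up (23 mm above its underside); z up its axis.
- thread_cone_mid (a point): Thread cone, loose: undyed (cream) thread wound on a hollow grey plastic cone, open at both ends; 90 mm high, outside 59 mm across near the foot and 47 mm at 82 mm up, with a bare nose 37 mm across above that; the hollow is 45 mm wide at the foot and 30 mm at the top. Stands wide end down; over the holder its foot rests on the holder's flange. This point: on its axis, half-way up (45 mm above its foot); z up its axis. About 130 g.
- felt_washer_mid (a point): Felt washer, loose, grey: a flat stiff ring 40 mm across, 8 mm thick, hole 14 mm. Lies flat. This point: its centre, half-way up (4 mm above its underside); z up.
- thread_spool_mid (a point): Thread spool, loose: pale wooden flanges 34 mm across, dark grey thread between them, 38 mm high, bored right through, 14 mm. Stands on end, either flange the same. This point: its centre, half-way up (19 mm above its underside); z up its axis.
- spool_cap_mid (a point): Spool cap, loose, black plastic: a flange 39 mm across and 4 mm thick with a hub 22 mm across above it; 18 mm high in all, bored right through, 13 mm. Stands flange down, and goes on that way. This point: on its axis, half-way up (9 mm above its underside); z up its axis.
- pin_tin: Bystander: round pin tin with a red lid, 66 mm across, 22 mm high. Origin: centre of its underside.
- rubber_stamp: Bystander: rubber stamp with a turned brown handle standing on its 26 x 50 mm black block, 66 mm high. Origin: centre of its underside.
- chalk: Bystander: flat piece of tailor's chalk, light blue, 36 x 46 x 8 mm. Origin: centre of its underside.
Things that resemble listed ones, but are neither listed nor needed, are in the scene too. Leave any pink look-alike of the part that bears felt_washer_mid alone.

How it is judged:
By the outcome, as a careful person would: the job done as asked, in the order asked, and still so for the second after the job is handed in, with the robot touching nothing.
It also fails if it takes over 136 s, if anything falls off the work surface, if the arm or the gripper's body presses on something with over 40 N, if the wrist force passes 120 N, or if a joint passes its speed limit or range.

### The arm

A 6-joint arm with a two-finger parallel gripper is mounted at the origin on the work surface; the furniture and walls round the work are solid. World frame = base frame: x ahead of the robot, y to its left, z up, the work surface at z = 0. Lengths are in mm, angles in degrees, forces in N, time in s.
With the tool pointing down it reaches from about 275 to 775 mm from the base axis. Payload 14.6 kg.
Tool frame: the origin (TCP) lies at the very end of the fingers, on their centre line; the grasp point (between the pads) lies 19 mm behind it (arm.pinch_z is the z of the grasp point in the tool frame, in mm); z points along the fingers, x is the direction in which the jaws open and shut, and the axes are right-handed (so a half turn about z gives the same grasp; the last joint's range is limited). The gripper opens to 85 mm and grips with 20 to 120 N. Pads are 22 mm wide; open, the fingers measure 114 mm over their backs; the gripper's body (76 mm by 85 mm) begins 54 mm behind the grasp point. The pads swing forward as they close: fully open they stand 13 mm farther back than shut.
Start: joints at [-74.559, 15.075, -2.767, 72.158, 0, 81.102], TCP at [216.367, -478.345, 231.278] pointing down, gripper open.
Joint ranges: [-151.79, 151.79], [-50.71, 97.33], [-67.44, 78.34], [-121.81, 120.89], [-77.56, 73.72], [-180, 180]. Speed limits (degrees/s): [108.29, 108.29, 147.25, 159.86, 180, 180].

### API

Orientations are given as [roll, pitch, yaw] about the fixed x, y, z axes, in that order (R = Rz(yaw) Ry(pitch) Rx(roll)).
In Python, from station import arm gives the robot as it stands.
- The arm moves only by the shell command python3 -m crank 'ROWS' [FORCE]. ROWS is JSON, a list that holds one entry, the list of rows, each a list of 7 numbers: the shift along the world's x, y, z in mm, then the turn, a rotation vector about the world's x, y, z in rad, then the opening in per cent of the stroke, from 0 (shut) to 100 (fully open). A call has 1 to 10 rows; each row shifts and turns the commanded pose from where the row before left it; what a row does not reach is not made up. A row lasts 1/10 s, in which the tool goes at most 50 mm and 8.59 degrees, less where a joint would pass 70% of its speed; a pose out of reach is approached as far as the arm can. A call with a gripper value outside its range is refused whole. The fingers move at their own pace and stop on an object; FORCE is the grip in N (left out, the last holds). Time passes only in rows, so rows that do not move let the fingers close. It gives the time, the measured TCP pose, the force and the opening at its end, in the units of the state.
- arm.get_obs(): the state, without advancing time (a new reading comes with each control period).
- arm.grab_frame(name): name is "side" or "top" or "wrist"; returns a dict with "image" (480x640x3 uint8, red, green, blue), "vfov" (degrees; the focal length in pixels is half the picture's height over the tangent of half this angle, whatever the lens; pixels are square), "cx", "cy" (the principal point, pixels), "pose" (4x4, takes a point from camera to world coordinates). Camera axes: x right, y down, z forward; pixel columns grow to the right and rows downward; lengths in mm; the calibration is good to about 2 mm. A picture is of the moment at which its call begins. There is no depth.
- arm.hand_in(): hands the job in, once; it reports no verdict.
The state is a dict: "time": time; "q": joint angles; "qvel": joint speeds; "joint_torque": joint torques, N m; "tcp_pos": TCP position; "tool_rot": TCP orientation; "wrist_force": force on the tool from outside, world axes, zero at the start; "moment": the same for the moment, N m; "grip_width": finger opening in mm.
Only numpy, scipy, OpenCV 4.12 (cv2) and the standard library are available. Lean on these libraries where they do the work, as an engineer would, in place of code of your own. Each camera call takes 0.05 s, during which the arm holds its last target.

## Working session

There is one attempt and no reset: what is moved stays moved. The work goes in short steps, Python scripts to look and compute and a shell command to move; the robot and the scene stay as the last step left them, time stands still between calls to the robot, and variables do not carry over. Pictures are saved under pics/ and viewed, and the job is handed in when it is done.

```bash
ls; mkdir -p pics
python3 - <<'E'
from station import arm
import cv2
print(arm.get_obs())
for n in ("side","top","wrist"):
    f=arm.grab_frame(n); cv2.imwrite(f"pics/{n}0.png",f["image"][:,:,::-1]); print(n,f["vfov"],f["cx"],f["cy"],f["pose"].round(3).tolist() if hasattr(f["pose"],'round') else f["pose"])
    print([k for k in f])
E
```

```text
pics
{'time': 0.0, 'q': array([-7.45600525e+01,  1.50985784e+01, -2.80454877e+00,  7.21587094e+01,
       -9.31614897e-04,  8.11016953e+01]), 'qvel': array([ 0.04467606,  0.00712694, -0.029135  ,  0.05011826, -0.00092778,
       -0.04650478]), 'joint_torque': array([ 1.95687469e-03, -6.37608147e+01,  3.84563756e+01,  1.35193279e-02,
        8.44288138e-05,  1.74727688e-05]), 'tcp_pos': array([ 216.2764481 , -478.069794  ,  230.82238348]), 'tool_rot': array([-1.79991355e+02,  6.12364757e-02, -6.56617427e+01]), 'wrist_force': array([ 0.02532218,  0.63015451, -0.71239241]), 'moment': array([ 0.03366264, -0.00545568, -0.01501084]), 'grip_width': 85.24595294135545}
side 53.590915580042356 333.46570346292566 239.06052653182334 [[-0.984, -0.074, 0.162, 390.537], [-0.178, 0.367, -0.913, 1064.781], [0.008, -0.927, -0.374, 441.971], [0.0, 0.0, 0.0, 1.0]]
['image', 'vfov', 'cx', 'cy', 'pose']
top 53.476059736289436 322.80203773956384 245.98602400675443 [[0.03, -0.976, 0.214, 377.504], [-1.0, -0.03, 0.0, 111.171], [0.006, -0.214, -0.977, 894.014], [0.0, 0.0, 0.0, 1.0]]
['image', 'vfov', 'cx', 'cy', 'pose']
wrist 59.04237967402569 323.45059652093903 236.31353148994415 [[0.412, -0.862, -0.294, 292.172], [-0.911, -0.391, -0.132, -444.749], [-0.001, 0.322, -0.947, 373.802], [0.0, 0.0, 0.0, 1.0]]
['image', 'vfov', 'cx', 'cy', 'pose']
```

View pics/side0.png

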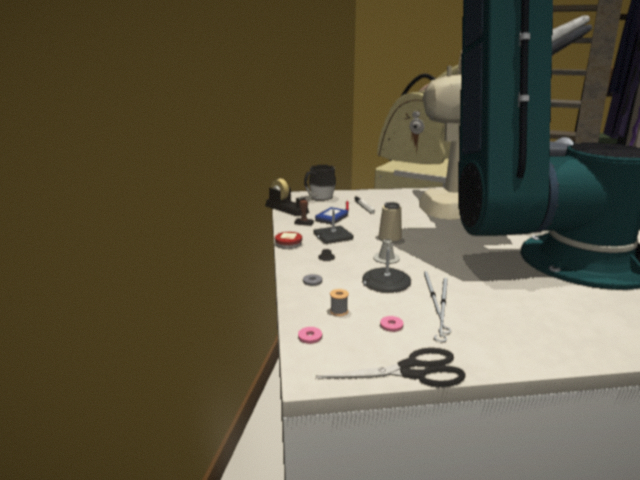

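View pics/top0.png

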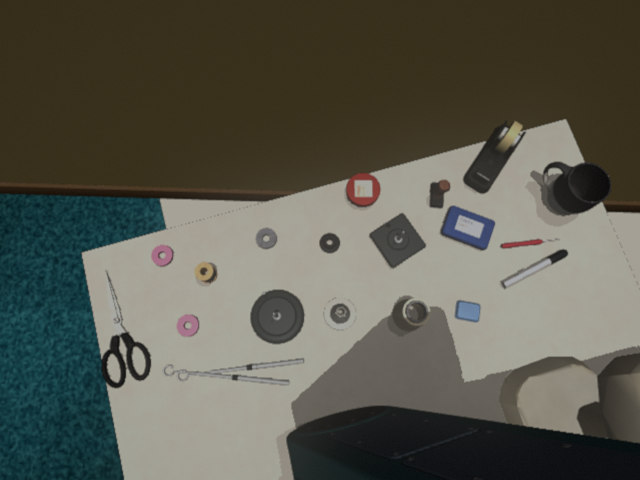

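View pics/wrist0.png

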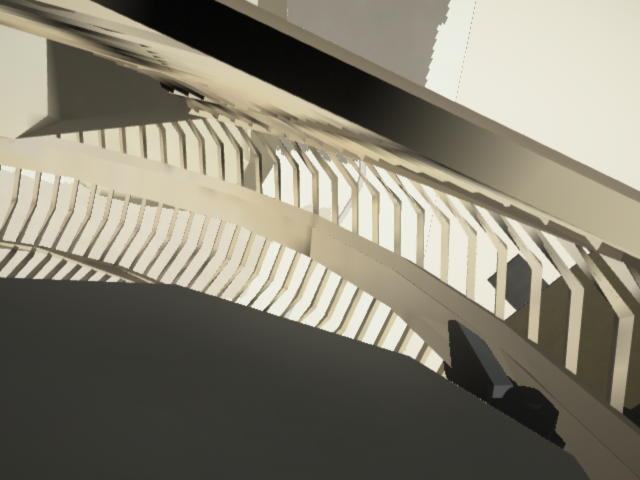

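```bash
python3 - <<'E'
import cv2
im=cv2.imread("pics/top0.png")
c=im[140:390,90:490]; cv2.imwrite("pics/topc.png",cv2.resize(c,None,fx=2,fy=2,interpolation=cv2.INTER_CUBIC))
im=cv2.imread("pics/side0.png")
c=im[160:360,260:460]; cv2.imwrite("pics/sidec.png",cv2.resize(c,None,fx=3,fy=3,interpolation=cv2.INTER_CUBIC))
E
cat > h.py <<'E'
import numpy as np, cv2
from station import arm
def cam(name):
    f=arm.grab_frame(name); f["pose"]=np.array(f["pose"]); f["bgr"]=np.ascontiguousarray(f["image"][:,:,::-1]); f["f"]=240/np.tan(np.radians(f["vfov"]/2)); return f
def ray(f,u,v):
    d=f["pose"][:3,:3]@np.array([(u-f["cx"])/f["f"],(v-f["cy"])/f["f"],1.]); return f["pose"][:3,3],d/np.linalg.norm(d)
def plane(f,u,v,z):
    o,d=ray(f,u,v); return o+d*(z-o[2])/d[2]
def proj(f,p):
    q=f["pose"][:3,:3].T@(np.array(p,float)-f["pose"][:3,3]); return np.array([f["cx"]+f["f"]*q[0]/q[2],f["cy"]+f["f"]*q[1]/q[2]])
E
```

```text
(no output)
```

View pics/topc.png

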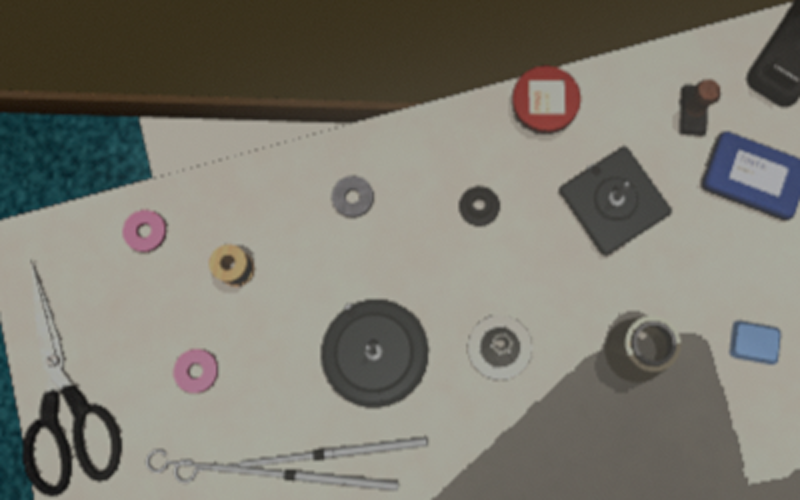

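View pics/sidec.png

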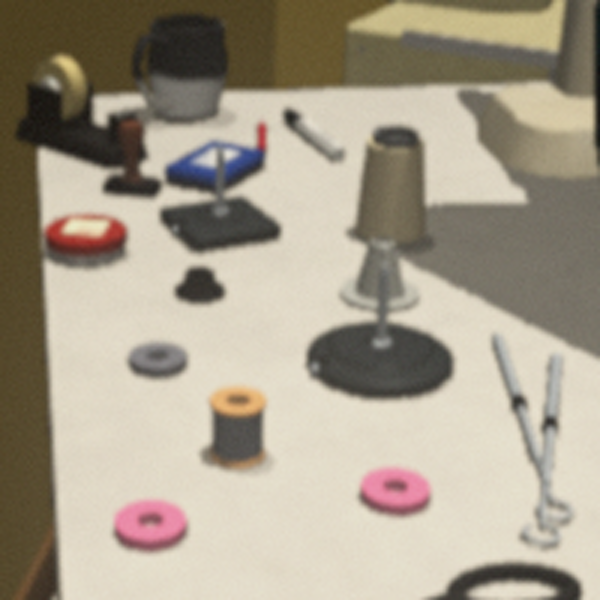

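Run:
```python
from h import *
f=cam("top"); im=f["bgr"]; cv2.imwrite("pics/top1.png",im)
g=cv2.cvtColor(im,cv2.COLOR_BGR2GRAY); hsv=cv2.cvtColor(im,cv2.COLOR_BGR2HSV)
for n,(u,v) in dict(spool=(204,272),washer=(266,238),cap=(329,243),holder=(340,313),cone=(412,311),round=(277,316),square=(397,240),tin=(363,190),table=(300,290),conefloor=(440,330)).items(): print(n,g[v-1:v+2,u-1:u+2].mean(),hsv[v,u], plane(f,u,v,0).round(0))
def blob(m,u,v,r):
    M=np.zeros_like(m); M[v-r:v+r,u-r:u+r]=m[v-r:v+r,u-r:u+r]
    cs,_=cv2.findContours(M,cv2.RETR_EXTERNAL,cv2.CHAIN_APPROX_NONE); c=max(cs,key=cv2.contourArea)
    return cv2.fitEllipse(c),cv2.minAreaRect(c),cv2.contourArea(c)
for n,u,v,r,th,z in [("washer",266,238,20,135,4),("cap",329,243,18,100,3),("round",277,316,38,100,4),("square",397,240,36,100,10)]:
    e,mr,a=blob((g<th).astype(np.uint8)*255,u,v,r); print(n,np.round(e[0],1),np.round(e[1],1),np.round(mr[0],1),np.round(mr[2],0),a,plane(f,*e[0],z).round(1),plane(f,*mr[0],z).round(1))
m=((hsv[...,0]<25)&(hsv[...,1]>80)).astype(np.uint8)*255
e,mr,a=blob(m,204,272,16);print("spool",e,plane(f,*e[0],38).round(1))
# predicted pixel of cone top, holder for ROI
```

```text
spool 72.55555555555556 [15 65 71] [516. 335.   0.]
washer 164.77777777777777 [ 24  23 168] [586. 221.   0.]
cap 148.77777777777777 [ 21  26 169] [580. 100.   0.]
holder 112.88888888888889 [ 19  30 121] [447.  75.   0.]
cone 83.77777777777777 [17 27 86] [454. -59.   0.]
round 98.22222222222223 [30 10 75] [437. 193.   0.]
square 119.0 [ 30   2 123] [590. -31.   0.]
tin 162.11111111111111 [ 30  32 165] [689.  35.   0.]
table 163.66666666666666 [ 24  23 167] [487. 152.   0.]
conefloor 101.22222222222223 [ 19  27 105] [ 421. -110.    0.]
washer [266.  238.2] [20.4 20.7] [266. 238.] 90.0 329.5 [584.4 220.7   4. ] [584.8 220.7   4. ]
cap [329.4 242.7] [18.9 19.3] [329.5 242.5] 90.0 284.5 [579.6  98.9   3. ] [579.9  98.7   3. ]
round [277.1 316.4] [52.1 53.5] [277.  316.5] 90.0 2187.0 [436.5 192.    4. ] [436.3 192.1   4. ]
square [397.  240.1] [46.9 48.6] [397.  239.8] 56.0 1646.5 [587.  -29.7  10. ] [587.6 -29.8  10. ]
spool ((203.850830078125, 271.2370910644531), (16.84468650817871, 18.024799346923828), 54.84089279174805) [511.4 325.8  38. ]
```

Run:
```python
from h import *
f=cam("side"); t=cam("top")
im=cv2.imread("pics/side0.png"); cv2.imwrite("pics/sd.png",cv2.resize(im[20:260,340:640],None,fx=2.6,fy=2.4))
im=cv2.imread("pics/top0.png"); cv2.imwrite("pics/td.png",cv2.resize(im[330:480,280:640],None,fx=2.2,fy=2.2))
for u,v in [(430,215),(480,215),(425,200)]: print(plane(f,u,v,0).round())
def tri(a,b):
    o1,d1=ray(f,*a);o2,d2=ray(t,*b)
    s=np.linalg.lstsq(np.c_[d1,-d2],o2-o1,rcond=None)[0]
    return (o1+s[0]*d1).round(),(o2+s[1]*d2).round()
print(tri((430,110),(520,365)),tri((430,75),(520,365)))
for x,y,z in [(216,-478,230),(216,-478,0),(216,-478,500)]: print(proj(f,(x,y,z)),proj(t,(x,y,z)))
```

```text
[ 345. -249.    0.]
[ 204. -278.    0.]
[ 359. -392.    0.]
(array([ 371., -131.,  304.]), array([ 367., -130.,  304.])) (array([378., -97., 385.]), array([369., -97., 385.]))
[478.40309839 122.94784287] [772.77849938 492.34287327]
[469.75818404 194.98805405] [651.4068652  454.28916439]
[489.94946047  26.72914965] [1113.9482335   599.30998982]
```

View pics/sd.png

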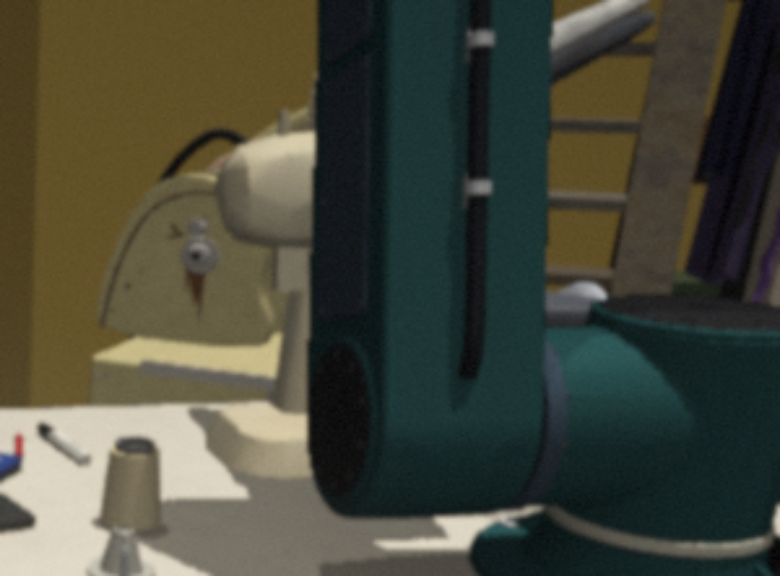

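View pics/td.png

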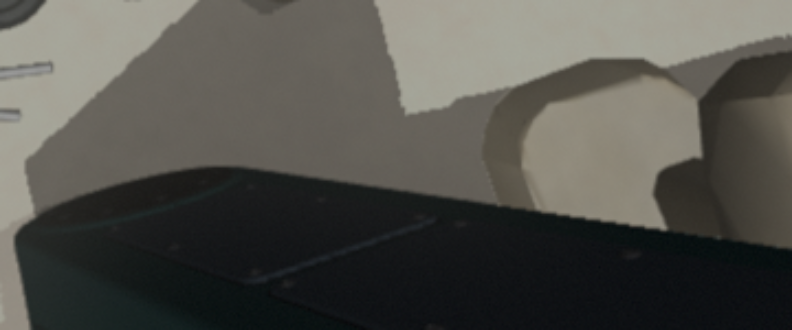

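Run:
```python
from h import *
f=cam("side"); t=cam("top")
for uv in [(505,395),(530,360),(575,357),(600,375),(602,385),(640,350),(585,420)]: print(uv,plane(t,*uv,0).round(),plane(t,*uv,30).round(),plane(t,*uv,300).round())
for y in (-250,-320,-400):
  for uv in [(425,95),(440,62),(460,65),(440,122),(455,150),(455,190)]:
    o,d=ray(f,*uv); print(y,uv,(o+d*(y-o[1])/d[1]).round())
```

```text
(505, 395) [ 309. -225.    0.] [ 311. -214.   30.] [ 332. -112.  300.]
(530, 360) [ 372. -274.    0.] [ 372. -261.   30.] [ 374. -145.  300.]
(575, 357) [ 379. -357.    0.] [ 379. -341.   30.] [ 379. -200.  300.]
(600, 375) [ 349. -400.    0.] [ 350. -383.   30.] [ 358. -229.  300.]
(602, 385) [ 331. -402.    0.] [ 333. -385.   30.] [ 347. -230.  300.]
(640, 350) [ 395. -478.    0.] [ 395. -458.   30.] [ 389. -280.  300.]
(585, 420) [ 270. -366.    0.] [ 274. -350.   30.] [ 306. -206.  300.]
-250 (425, 95) [ 385. -250.  328.]
-250 (440, 62) [ 354. -250.  409.]
-250 (460, 65) [ 304. -250.  403.]
-250 (440, 122) [ 340. -250.  260.]
-250 (455, 150) [ 294. -250.  188.]
-250 (455, 190) [ 283. -250.   77.]
-320 (425, 95) [ 384. -320.  322.]
-320 (440, 62) [ 352. -320.  408.]
-320 (460, 65) [ 299. -320.  401.]
-320 (440, 122) [ 338. -320.  251.]
-320 (455, 150) [ 289. -320.  175.]
-320 (455, 190) [ 277. -320.   58.]
-400 (425, 95) [ 384. -400.  315.]
-400 (440, 62) [ 349. -400.  406.]
-400 (460, 65) [ 294. -400.  399.]
-400 (440, 122) [ 334. -400.  240.]
-400 (455, 150) [ 283. -400.  159.]
-400 (455, 190) [ 271. -400.   36.]
```

```bash
python3 -m crank '[[[0,0,20,0,0,0,100],[0,0,30,0,0,0,100],[0,0,30,0,0,0,100],[0,0,0,0,0,0,100]]]'
python3 - <<'E'
from h import *
w=cam("wrist"); cv2.imwrite("pics/w1.png",w["bgr"]); print(proj(w,arm.get_obs()["tcp_pos"]),w["pose"][:3,3]); t=cam("top"); cv2.imwrite("pics/t1.png",t["bgr"])
E
```

```text
time: 0.8
tcp_pos: [216.7, -479.3, 314.6]
tool_rot: [180.0, -0.3, -65.7]
wrist_force: [-0.7, 0.7, -1.0]
grip_width: 84.9
[320.46767939 318.49603325] [ 292.30646452 -445.18143248  457.40230397]
```

View pics/w1.png

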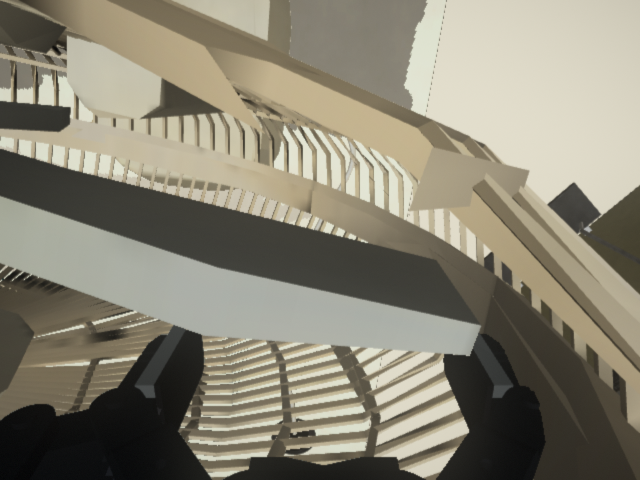

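View pics/t1.png

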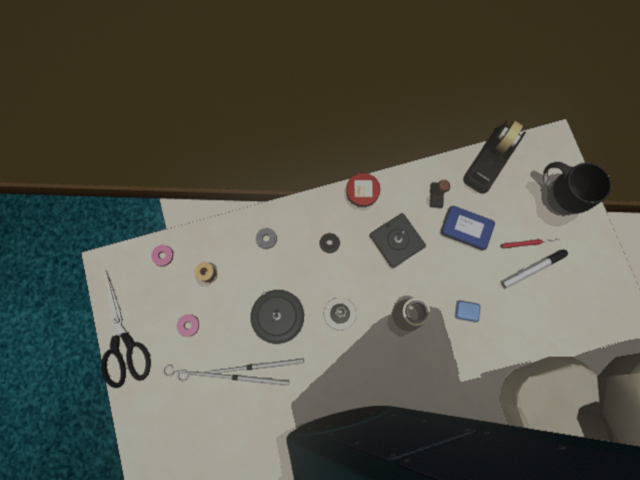

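```bash
python3 -m crank '[[[0,0,30,0,0,0,100],[0,0,30,0,0,0,100],[0,0,30,0,0,0,100],[0,0,0,0,0,0,100]]]'
python3 - <<'E'
from h import *
w=cam("wrist"); cv2.imwrite("pics/w2.png",w["bgr"]); s=cam("side"); cv2.imwrite("pics/s2.png",s["bgr"])
E
```

```text
time: 1.3
tcp_pos: [216.5, -478.9, 403.3]
tool_rot: [180.0, -0.2, -65.7]
wrist_force: [0.2, -0.7, -0.1]
grip_width: 85.5
```

View pics/w2.png

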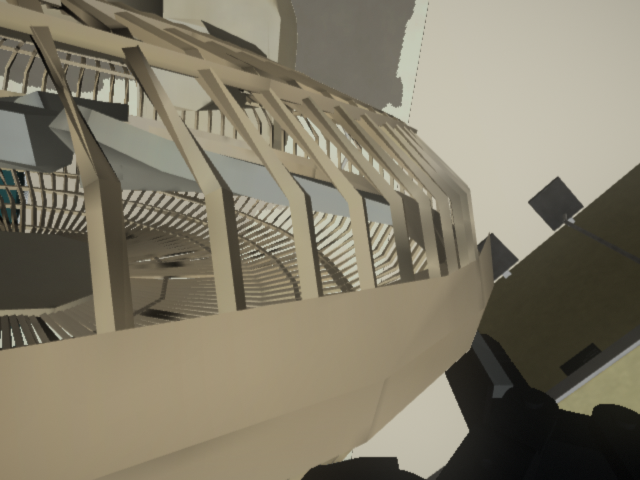

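View pics/s2.png

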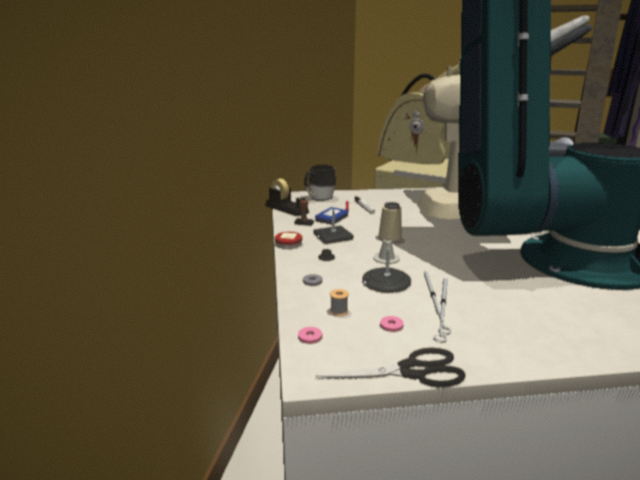

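```bash
python3 -m crank '[[[0,0,40,0,0,0,100],[0,0,40,0,0,0,100],[0,0,40,0,0,0,100],[0,0,0,0,0,0,100]]]'
python3 - <<'E'
from h import *
w=cam("wrist"); cv2.imwrite("pics/w3.png",w["bgr"]); print(w["pose"][:3,3],arm.get_obs()["q"].round(1))
E
```

```text
time: 1.8
tcp_pos: [215.8, -478.9, 510.0]
tool_rot: [179.8, -1.2, -65.7]
wrist_force: [-0.5, -0.0, -1.2]
grip_width: 85.6
[ 290.81146192 -442.54439865  652.65032657] [-74.6  22.5  53.9 120.7   0.   81. ]
```

View pics/w3.png

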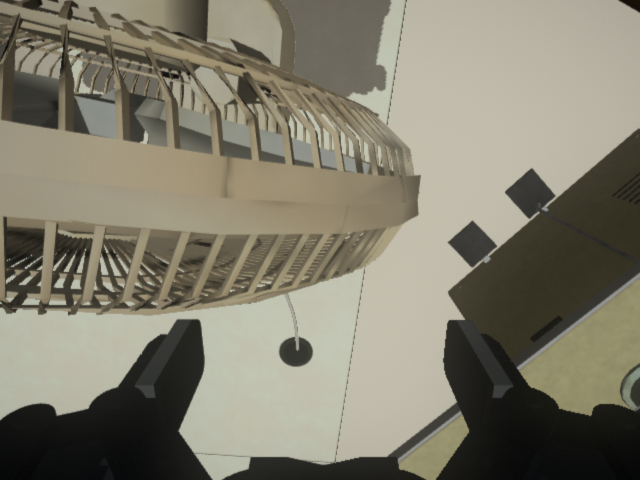

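Run:
```python
from h import *
w3=cam("wrist"); 
# reconstruct w2 pose: same rot approx, position
w2=dict(w3); P=w3["pose"].copy(); 
import math
P2=np.array([[0.412,-0.862,-0.294,292.3],[-0.911,-0.391,-0.132,-445],[-0.001,0.322,-0.947,546.2],[0,0,0,1.]]); w2["pose"]=P2
def tri(a,b):
    o1,d1=ray(w2,*a);o2,d2=ray(w3,*b)
    s=np.linalg.lstsq(np.c_[d1,-d2],o2-o1,rcond=None)[0]
    return (o1+s[0]*d1).round(),(o2+s[1]*d2).round()
# right tip band top / bottom ; left rim rib-foot
print(tri((490,245),(418,177)),tri((488,285),(416,215)),tri((470,190),(410,150)))
for v in ((0,215),(225,190),(415,190),(0,130)):
    for z in (400,450,500): print(v,z,plane(w3,*v,z).round())
```

```text
(array([ 273., -508.,  427.]), array([ 273., -508.,  427.])) (array([ 257., -526.,  408.]), array([ 251., -524.,  408.])) (array([ 284., -503.,  406.]), array([ 283., -503.,  406.]))
(0, 215) 400 [ 146. -294.  400.]
(0, 215) 450 [ 175. -324.  450.]
(0, 215) 500 [ 203. -353.  500.]
(225, 190) 400 [ 216. -414.  400.]
(225, 190) 450 [ 231. -419.  450.]
(225, 190) 500 [ 246. -425.  500.]
(415, 190) 400 [ 263. -518.  400.]
(415, 190) 450 [ 269. -503.  450.]
(415, 190) 500 [ 274. -488.  500.]
(0, 130) 400 [ 197. -285.  400.]
(0, 130) 450 [ 215. -316.  450.]
(0, 130) 500 [ 234. -347.  500.]
```

Run:
```python
from h import *
w3=cam("wrist"); w2=dict(w3)
w2["pose"]=np.array([[0.412,-0.862,-0.294,292.3],[-0.911,-0.391,-0.132,-445],[-0.001,0.322,-0.947,546.2],[0,0,0,1.]])
w3["pose"][:3,3]-= 0
def tri(a,b):
    o1,d1=ray(w2,*a);o2,d2=ray(w3,*b)
    s=np.linalg.lstsq(np.c_[d1,-d2],o2-o1,rcond=None)[0]
    p,q=(o1+s[0]*d1),(o2+s[1]*d2); return ((p+q)/2).round(),np.linalg.norm(p-q).round(1)
print(w3["pose"].round(3))
for b in [(5,118),(65,128),(123,140),(175,150),(218,157),(257,162),(290,165)]:
    print(b,[tri(a,b) for a in [(110,330),(230,310)]])
```

```text
[[ 4.12000e-01 -8.63000e-01 -2.91000e-01  2.90449e+02]
 [-9.11000e-01 -3.88000e-01 -1.40000e-01 -4.41070e+02]
 [ 8.00000e-03  3.23000e-01 -9.46000e-01  6.49834e+02]
 [ 0.00000e+00  0.00000e+00  0.00000e+00  1.00000e+00]]
(5, 118) [(array([ 289., -429.,  580.]), np.float64(63.2)), (array([ 304., -436.,  615.]), np.float64(53.2))]
(65, 128) [(array([ 274., -420.,  550.]), np.float64(56.0)), (array([ 298., -434.,  600.]), np.float64(51.0))]
(123, 140) [(array([ 259., -415.,  517.]), np.float64(43.7)), (array([ 288., -431.,  576.]), np.float64(46.6))]
(175, 150) [(array([ 252., -417.,  498.]), np.float64(28.4)), (array([ 276., -430.,  543.]), np.float64(38.8))]
(218, 157) [(array([ 254., -424.,  496.]), np.float64(14.6)), (array([ 265., -432.,  513.]), np.float64(28.0))]
(257, 162) [(array([ 261., -432.,  505.]), np.float64(3.1)), (array([ 261., -438.,  496.]), np.float64(15.0))]
(290, 165) [(array([ 268., -439.,  517.]), np.float64(5.0)), (array([ 263., -443.,  498.]), np.float64(3.5))]
```

```bash
python3 -m crank '[[[-25,-8,0,0,0,0,100],[-25,-8,0,0,0,0,100],[0,0,15,-0.14,-0.04,0,100],[0,0,15,-0.14,-0.04,0,100],[0,0,15,-0.14,-0.04,0,100],[0,0,15,-0.14,-0.04,0,100],[0,0,0,0,0,0,100]]]'
python3 - <<'E'
from h import *
w=cam("wrist"); cv2.imwrite("pics/w4.png",w["bgr"]); print(w["pose"][:3,3],arm.get_obs()["q"].round(1))
w=cam("side"); cv2.imwrite("pics/s4.png",w["bgr"]);
E
```

```text
time: 2.65
tcp_pos: [164.4, -486.6, 567.2]
tool_rot: [174.4, -33.7, -63.9]
wrist_force: [0.6, 0.8, -0.0]
grip_width: 85.3
[ 218.74530752 -378.23815769  678.82157605] [-83.4  -5.5  15.9  78.    5.2  73.9]
```

View pics/w4.png

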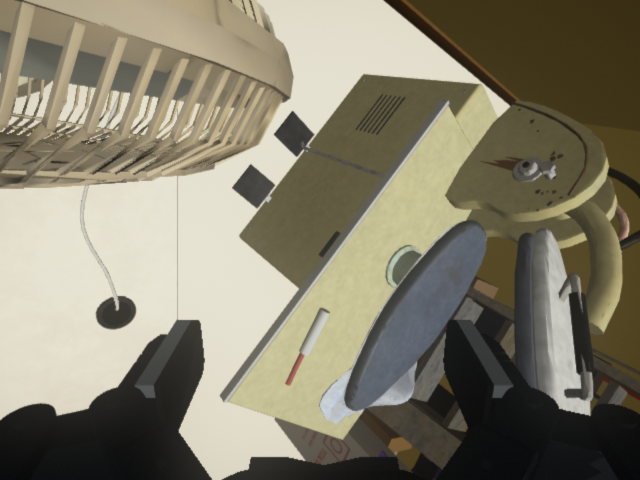

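View pics/s4.png

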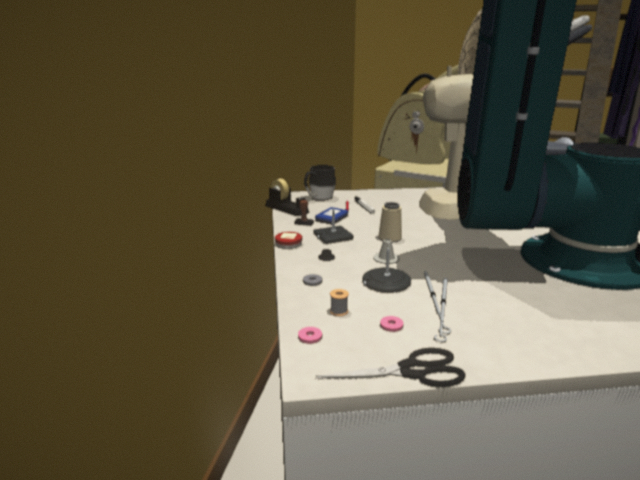

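```bash
python3 -m crank '[[[0,15,40,-0.1,-0.02,0,100],[0,15,40,-0.1,-0.02,0,100],[0,15,40,-0.1,-0.02,0,100],[0,15,40,-0.1,-0.02,0,100],[0,0,0,0,0,0,100]]]'
python3 - <<'E'
from h import *
w=cam("wrist"); cv2.imwrite("pics/w5.png",w["bgr"]); print(w["pose"][:3,3],arm.get_obs()["q"].round(1))
w=cam("side"); cv2.imwrite("pics/s5.png",w["bgr"][0:240,340:640]);
for z in (500,550,600):
  o,d=ray(w,480,8)
for y in (-300,-350,-400):
  o,d=ray(w,478,10); print((o+d*(y-o[1])/d[1]).round())
  o,d=ray(w,460,70); print((o+d*(y-o[1])/d[1]).round())
E
```

```text
time: 3.25
tcp_pos: [165.0, -429.9, 732.4]
tool_rot: [163.8, -56.1, -56.3]
wrist_force: [0.2, 0.3, 0.2]
grip_width: 85.6
[ 212.24624433 -285.7664665   796.21102535] [-83.3 -18.5  15.5  67.    6.4  75.3]
[ 270. -300.  532.]
[ 299. -300.  389.]
[ 265. -350.  535.]
[ 296. -350.  387.]
[ 261. -400.  538.]
[ 292. -400.  385.]
```

View pics/w5.png

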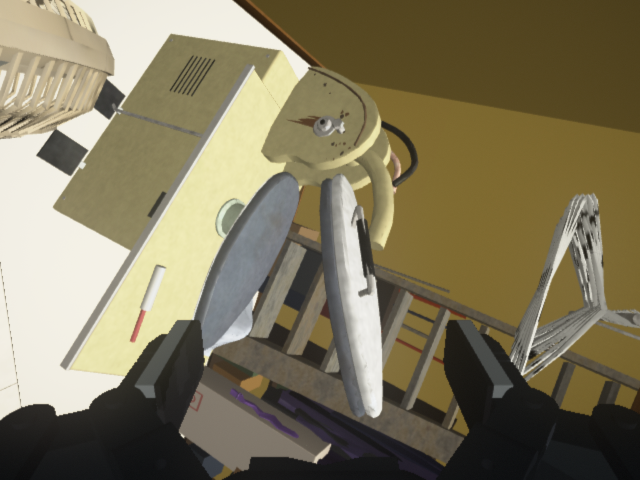

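View pics/s5.png

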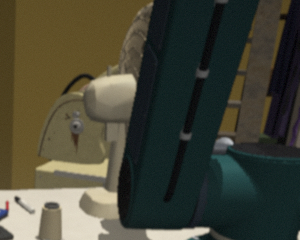

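Run:
```python
import numpy as np
p=np.array([165,-430.]);
for k in range(10):
    c,s=np.cos(.105),np.sin(.105); n=np.array([c*p[0]-s*p[1],s*p[0]+c*p[1]]); print((n-p).round(),n.round()); p=n
```

```text
[44. 20.] [ 209. -410.]
[42. 24.] [ 251. -386.]
[39. 28.] [ 290. -358.]
[36. 32.] [ 326. -325.]
[32. 36.] [ 358. -289.]
[28. 39.] [ 387. -250.]
[24. 42.] [ 411. -208.]
[20. 44.] [ 430. -164.]
[15. 46.] [ 445. -118.]
[10. 47.] [455. -71.]
```

```bash
python3 -m crank '[[[44,20,0,0,0,0.105,100],[42,24,0,0,0,0.105,100],[39,28,0,0,0,0.105,100]]]';  python3 -m crank '[[[36,32,0,0,0,0.105,100],[32,36,0,0,0,0.105,100],[28,39,0,0,0,0.105,100]]]'; python3 -m crank '[[[24,42,0,0,0,0.105,100],[20,44,0,0,0,0.105,100],[15,46,0,0,0,0.105,100],[10,47,0,0,0,0.105,100],[0,0,0,0,0,0,100]]]'
python3 - <<'E'
from h import *
w=cam("top"); cv2.imwrite("pics/t6.png",w["bgr"]); print(arm.get_obs()["q"].round(1))
E
```

```text
time: 3.65
tcp_pos: [292.0, -360.7, 724.7]
tool_rot: [164.5, -55.3, -38.7]
wrist_force: [0.1, -1.0, 0.0]
grip_width: 85.0
time: 3.95
tcp_pos: [388.6, -252.5, 724.7]
tool_rot: [164.5, -55.3, -20.5]
wrist_force: [0.3, -0.2, -0.6]
grip_width: 85.5
time: 4.45
tcp_pos: [457.2, -70.3, 725.6]
tool_rot: [164.4, -55.4, 3.8]
wrist_force: [-0.2, -0.3, -0.0]
grip_width: 85.5
[-23.5 -18.5  15.2  67.1   6.9  74.9]
```

View pics/t6.png

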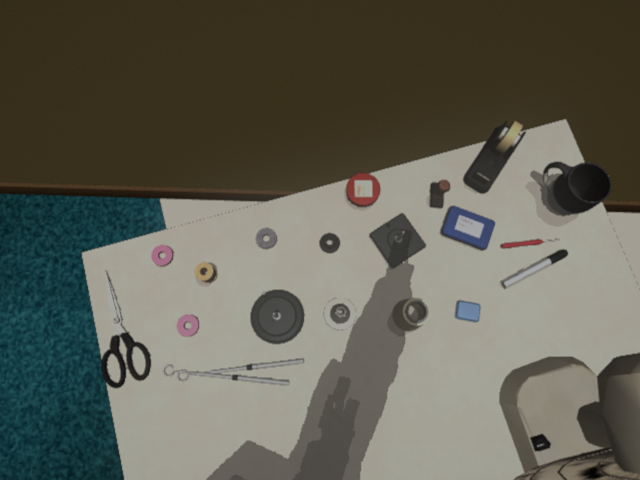

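```bash
cat >> h.py <<'E'
from scipy.spatial.transform import Rotation as Ro
def turn(yaw):
    o=arm.get_obs(); R=Ro.from_euler('xyz',o["tool_rot"],degrees=True); T=Ro.from_euler('xyz',[180,0,yaw],degrees=True)
    return (T*R.inv()).as_rotvec()
def st(): 
    o=arm.get_obs(); print(o["time"],o["tcp_pos"].round(1),o["tool_rot"].round(1),o["q"].round(0),round(o["grip_width"],1)); return o
E
python3 - <<'E'
from h import *
st(); r=turn(0); print(r, np.degrees(np.linalg.norm(r)))
E
```

```text
4.5 [457.  -72.2 725.5] [164.4 -55.4   3.6] [-23. -18.  15.  67.   7.  75.] 85.6
[0.22069172 0.9678029  0.07463154] 57.03498179887672
```

```bash
python3 -m crank '[[[5,22,-40,0.0276,0.121,0.0093,100],[5,22,-40,0.0276,0.121,0.0093,100],[5,22,-40,0.0276,0.121,0.0093,100],[5,22,-40,0.0276,0.121,0.0093,100],[5,22,-40,0.0276,0.121,0.0093,100],[5,22,-40,0.0276,0.121,0.0093,100],[5,22,-40,0.0276,0.121,0.0093,100],[5,22,-40,0.0276,0.121,0.0093,100],[0,0,-40,0,0,0,100],[0,0,0,0,0,0,100]]]'
python3 - <<'E'
from h import *
w=cam("wrist"); cv2.imwrite("pics/w7.png",w["bgr"]); st(); print(turn(0))
E
```

```text
time: 5.5
tcp_pos: [493.3, 101.6, 360.0]
tool_rot: [179.6, 0.7, -0.2]
wrist_force: [0.5, 0.4, 1.6]
grip_width: 85.3
5.55 [494.3 101.6 365.3] [179.7   0.2  -0.2] [ 3. 13. 15. 92. -0. 93.] 85.5
[ 0.00571166 -0.00302904  0.00351509]
```

View pics/w7.png

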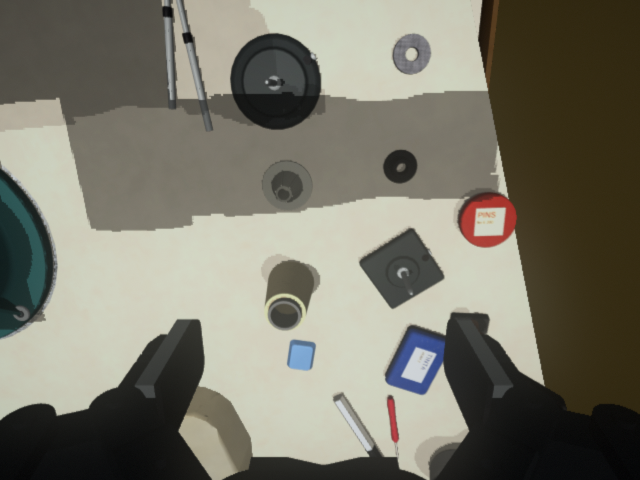

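Run:
```python
from h import *
w=cam("wrist"); im=w["bgr"]; t=cam("top")
cv2.imwrite("pics/w7a.png",cv2.resize(im[20:350,215:535],None,fx=2.4,fy=1.8,interpolation=cv2.INTER_CUBIC) if 0 else cv2.resize(im[20:340,220:540],(800,600)))
ti=t["bgr"]; cv2.imwrite("pics/t7.png",cv2.resize(ti[220:345,250:450],(800,500),interpolation=cv2.INTER_CUBIC))
for n,p in dict(washer=(584.5,221,4),cap=(579.7,98.8,3),round=(436.4,192,4),square=(587.3,-29.8,10),squaretip=(587.3,-29.8,75),roundtip=(436.4,192,75)).items(): print(n,proj(w,p).round(1),proj(t,p).round(1))
```

```text
washer [406.2  53.8] [265.8 238.1]
cap [395.8 165.3] [329.4 242.6]
round [272.1  82.5] [277.1 316.4]
square [397.3 267.1] [397.  239.9]
squaretip [406.6 289.9] [402.8 231.7]
roundtip [263.4  81.4] [273.4 313.5]
```

View pics/w7a.png

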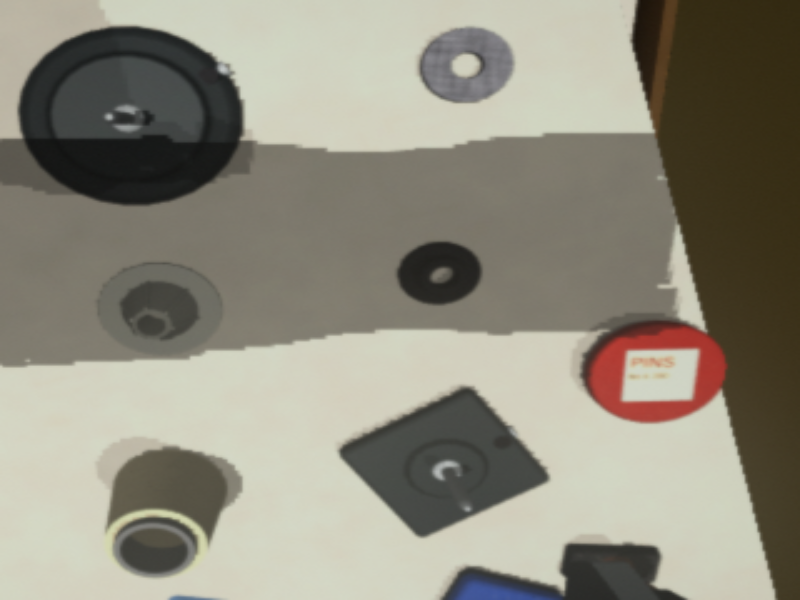

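View pics/t7.png

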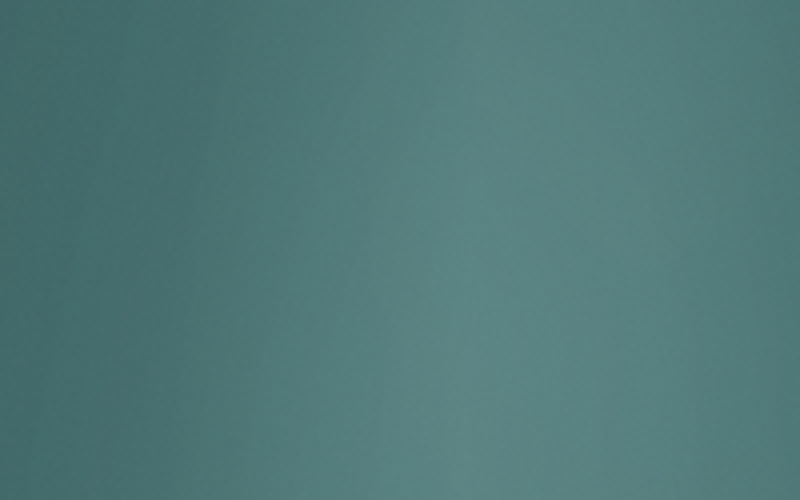

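Run:
```python
from h import *
w=cam("wrist"); st()
for n,u,v,z in [("holder fl",284,184.3,3),("holder top",281.2,192.3,46),("cone nose",281.6,313.3,90),("rtip",263.2,82.4,75),("rbase",270.8,82.9,18),("sqtip",406.4,290.9,75),("sqbase",398.8,270.7,18),("washer",406.4,54.7,8),("cap",396.4,166.1,18)]: print(n,plane(w,u,v,z).round(1))
```

```text
5.7 [495.8 102.1 371.1] [179.7  -0.6  -0.2] [ 3. 13. 16. 92. -0. 93.] 85.2
holder fl [450.8  75.7   3. ]
holder top [451.1  75.8  46. ]
cone nose [450.7 -53.   90. ]
rtip [440.2 191.6  75. ]
rbase [441.4 191.9  18. ]
sqtip [593.1 -33.6  75. ]
sqbase [594.5 -33.4  18. ]
washer [590.5 220.8   8. ]
cap [584.3 100.   18. ]
```

```bash
python3 -m crank '[[[0,0,0,0,0,0,100],[0,0,0,0,0,0,100],[0,0,0,0,0,0,100]]]'
python3 - <<'E'
from h import *
w=cam("wrist"); st();cv2.imwrite("pics/w8.png",cv2.resize(w["bgr"][20:340,220:540],None,fx=1.875,fy=1.875,interpolation=cv2.INTER_CUBIC)); np.save("w8.npy",w["pose"])
cv2.imwrite("pics/w8f.png",w["bgr"]); st()
E
```

```text
time: 6.0
tcp_pos: [495.0, 102.6, 369.2]
tool_rot: [179.7, -0.4, -0.1]
wrist_force: [-0.3, 0.6, 0.3]
grip_width: 85.2
6.05 [494.9 102.7 368.9] [ 1.797e+02 -4.000e-01 -1.000e-01] [ 3. 13. 15. 92. -0. 93.] 85.5
6.05 [494.9 102.7 368.9] [ 1.797e+02 -4.000e-01 -1.000e-01] [ 3. 13. 15. 92. -0. 93.] 85.5
```

View pics/w8.png

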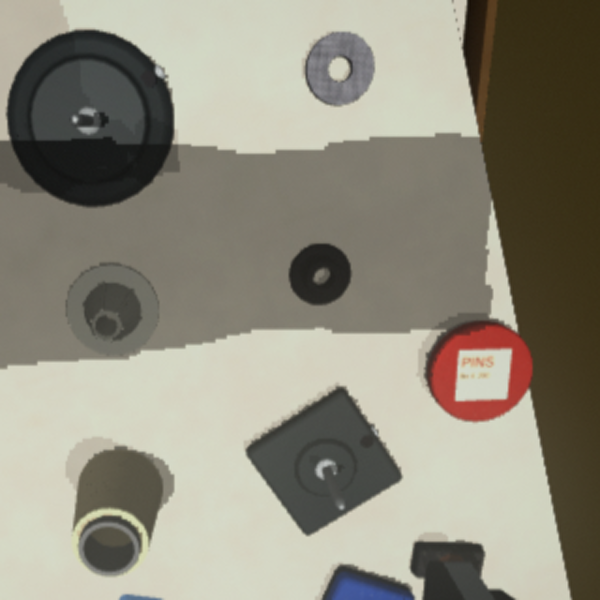

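Run:
```python
from h import *
w=cam("wrist"); w["pose"]=np.load("w8.npy")
for n,u,v,z in [("holder fl",279.7,184.8,3),("holder top",276.5,192.8,46),("cone nose",278.1,311.7,90),("rtip",260.5,83.5,75),("rbase",268.5,84.5,18),("sqtip",402.4,290.9,75),("sqbase",393.3,268.5,18),("washer",401.3,56.8,6),("cap",391.2,166.7,18)]: print(n,plane(w,u,v,z).round(1))
```

```text
holder fl [444.9  76.2   3. ]
holder top [445.1  76.3  46. ]
cone nose [446.4 -49.5  90. ]
rtip [436.8 191.3  75. ]
rbase [438. 191.  18.]
sqtip [587.7 -32.   75. ]
sqbase [586.5 -28.8  18. ]
washer [584.2 219.7   6. ]
cap [577.2 100.4  18. ]
```

```bash
python3 -m crank '[[[-7,-4,-43,0,0,0,60],[-7,-4,-43,0,0,0,60],[-7,-4,-43,0,0,0,60],[-7,-4,-43,0,0,0,60],[-7,-4,-43,0,0,0,60],[-7,-4,-43,0,0,0,60],[-8,-3,-42,0.005,0,0,60],[0,0,0,0,0,0,60],[0,0,0,0,0,0,60],[0,0,0,0,0,0,60]]]' 40
python3 - <<'E'
from h import *
w=cam("wrist"); st();cv2.imwrite("pics/w9.png",w["bgr"]); print(proj(w,(445,76,46)))
E
```

```text
time: 7.1
tcp_pos: [446.8, 75.9, 70.2]
tool_rot: [-180.0, -0.5, -0.1]
wrist_force: [0.6, -0.6, -0.6]
grip_width: 51.9
7.15 [446.9  75.9  70.2] [-1.8e+02 -5.0e-01 -1.0e-01] [ -1.  15. -31.  44.   0.  89.] 51.0
[318.22733999 291.16010737]
```

View pics/w9.png

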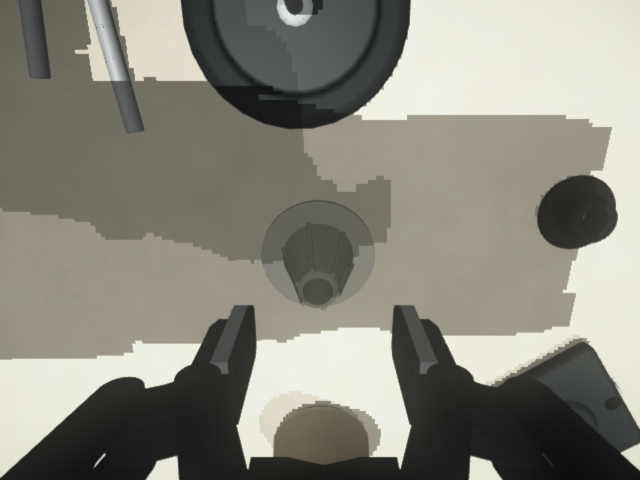

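```bash
python3 -m crank '[[[-2,0,-24,0,0,0,60],[0,0,-24,0,0,0,60],[0,0,0,0,0,0,20],[0,0,0,0,0,0,10],[0,0,0,0,0,0,10],[0,0,0,0,0,0,10],[0,0,0,0,0,0,10],[0,0,0,0,0,0,10]]]' 40; python3 -m crank '[[[0,0,20,0,0,0,10],[0,0,30,0,0,0,10],[0,0,30,0,0,0,10],[0,0,0,0,0,0,10],[0,0,0,0,0,0,10]]]'
python3 - <<'E'
from h import *
w=cam("wrist"); st();cv2.imwrite("pics/w10.png",w["bgr"])
s=cam("side"); cv2.imwrite("pics/s10.png",cv2.resize(s["bgr"][140:300,280:480],None,fx=3.5,fy=3.5))
E
```

```text
time: 7.95
tcp_pos: [443.5, 75.8, 20.9]
tool_rot: [-180.0, -0.4, -0.1]
wrist_force: [-0.8, -0.0, 8.7]
grip_width: 27.7
time: 8.45
tcp_pos: [443.2, 75.7, 100.4]
tool_rot: [-180.0, -0.4, -0.1]
wrist_force: [0.5, -0.8, -0.5]
grip_width: 27.2
8.5 [442.6  75.8  99.7] [-1.8e+02 -3.0e-01 -1.0e-01] [ -1.  13. -28.  49.   0.  89.] 26.8
```

View pics/w10.png

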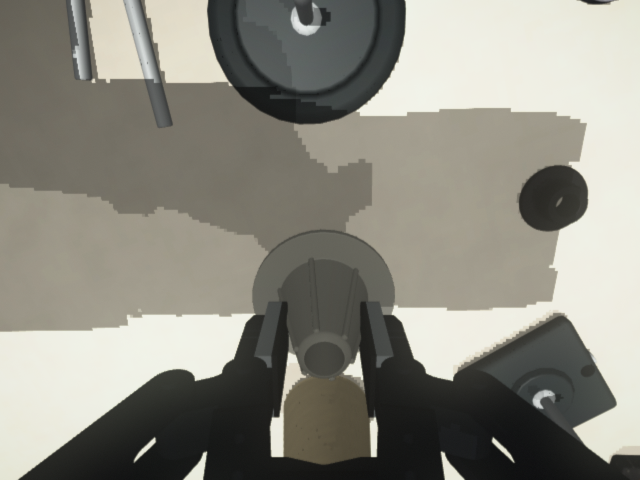

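View pics/s10.png

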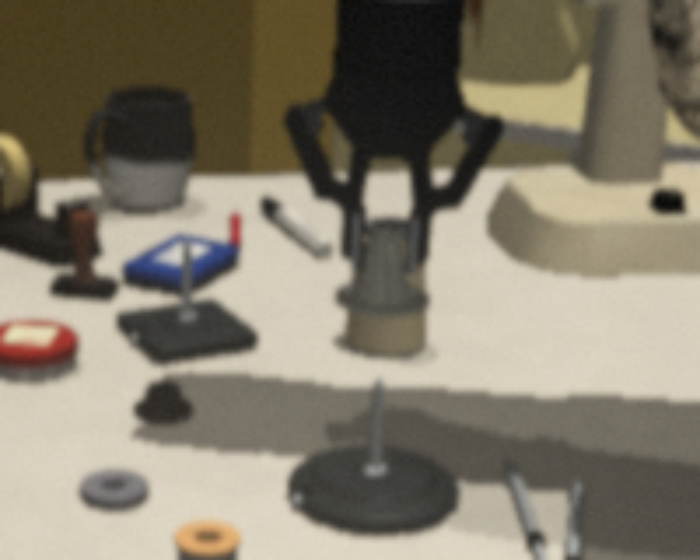

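Run:
```python
from h import *
w=cam("wrist"); st(); im=w["bgr"]
print("top",plane(w,324,357,125), "flange",plane(w,323,290,81)); print("pin base",plane(w,306,18,18), "tip?",proj(w,(437,191.5,75)))
cv2.imwrite("pics/w10c.png",cv2.resize(im[220:400,240:410],None,fx=3.5,fy=3.3))
```

```text
8.6 [442.3  75.7  99.3] [-1.8e+02 -2.0e-01 -1.0e-01] [ -1.  13. -28.  49.   0.  89.] 27.3
top [442.62338764  76.81077531 125.        ] flange [442.47655428  79.2786546   81.        ]
pin base [434.83254262 191.36521646  18.        ] tip? [306.64770093  -9.45843842]
```

View pics/w10c.png

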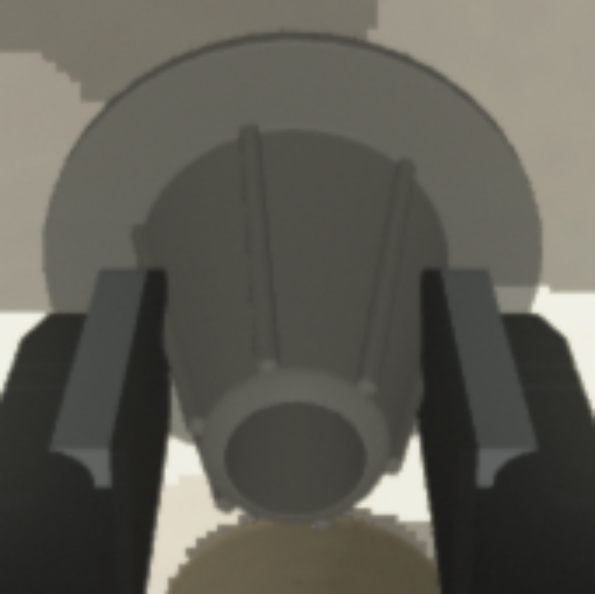

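```bash
python3 -m crank '[[[-2,28,12,0,0,0,10],[-2,29,4,0,0,0,10],[-2,29,0,0,0,0,10],[-2,29,0,0,0,0,10],[0,0,0,0,0,0,10],[0,0,0,0,0,0,10],[0,0,0,0,0,0,10]]]'
python3 - <<'E'
from h import *
w=cam("wrist"); o=st();cv2.imwrite("pics/w11.png",w["bgr"])
s=cam("side"); cv2.imwrite("pics/s11.png",cv2.resize(s["bgr"][180:300,320:460],None,fx=5,fy=5,interpolation=cv2.INTER_CUBIC))
print(proj(s,(437,191.5,75)),proj(s,(437,191.5,18)),proj(s,list(o["tcp_pos"][:2])+[92]))
t=cam("top"); cv2.imwrite("pics/t11.png",cv2.resize(t["bgr"][220:400,200:400],None,fx=4,fy=3.3))
E
```

```text
time: 9.3
tcp_pos: [434.7, 190.1, 115.6]
tool_rot: [180.0, -0.3, -0.1]
wrist_force: [-0.5, 0.0, -0.4]
grip_width: 27.6
9.35 [434.8 190.  115.8] [180.   -0.3  -0.2] [ 14.  14. -23.  53.  -0. 104.] 26.8
[387.45807555 247.32957212] [386.03496386 273.21486682] [389.07217709 239.17933455]
```

View pics/w11.png

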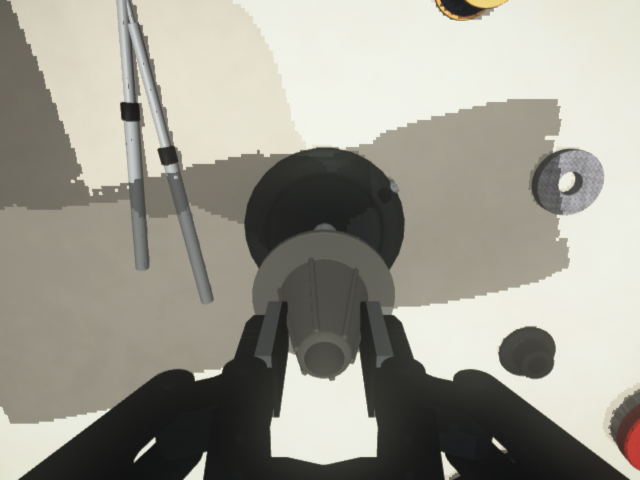

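View pics/s11.png

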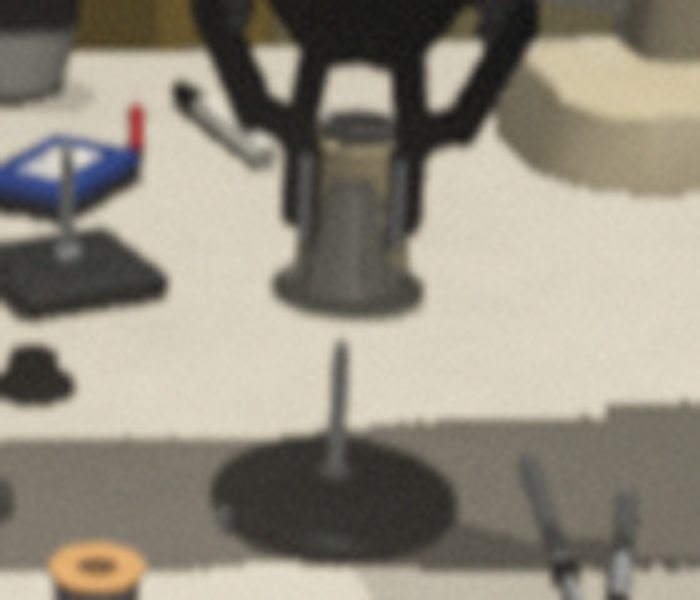

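View pics/t11.png

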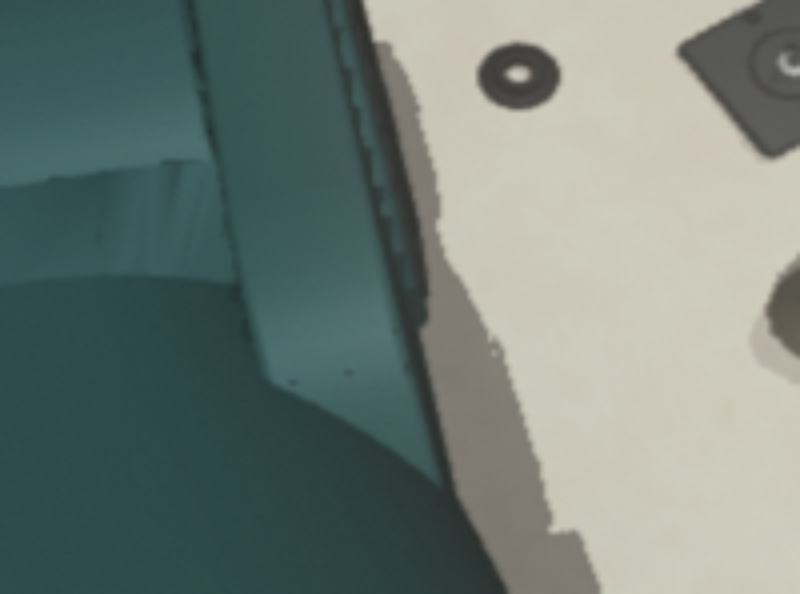

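```bash
python3 -m crank '[[[1.5,1,-10,0,0,0,10],[0,0,-10,0,0,0,10],[0,0,-10,0,0,0,10],[0,0,0,0,0,0,10]]]'
python3 - <<'E'
from h import *
w=cam("wrist"); o=st();
cv2.imwrite("pics/w12.png",w["bgr"])
s=cam("side"); cv2.imwrite("pics/s12.png",cv2.resize(s["bgr"][180:300,320:460],None,fx=5,fy=5,interpolation=cv2.INTER_CUBIC))
E
```

```text
time: 9.85
tcp_pos: [435.4, 191.4, 84.4]
tool_rot: [180.0, -0.2, -0.1]
wrist_force: [-0.2, -0.2, -0.7]
grip_width: 27.3
9.9 [435.8 191.6  85.2] [ 1.8e+02 -2.0e-01 -1.0e-01] [ 14.  16. -26.  48.  -0. 104.] 27.5
```

View pics/s12.png

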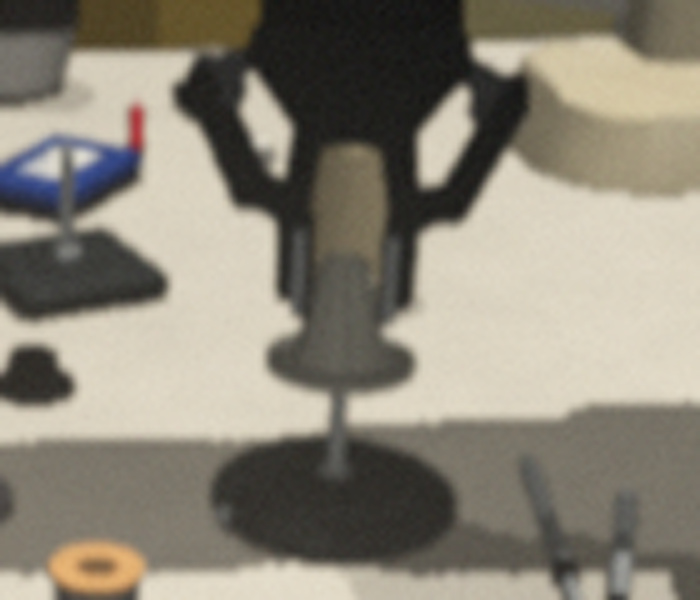

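View pics/w12.png

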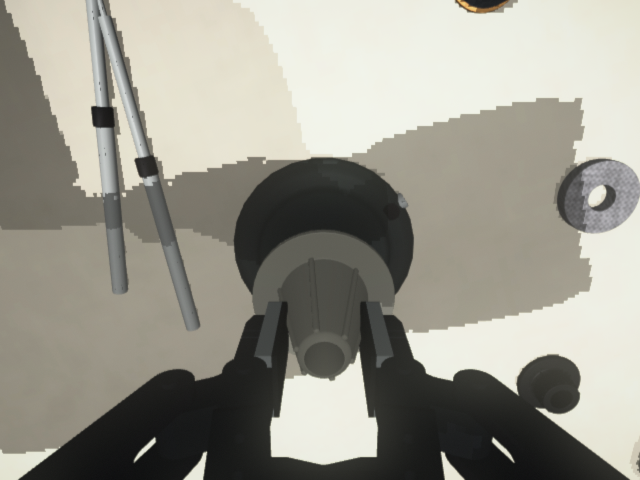

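```bash
python3 -m crank '[[[0,0,-12,0,0,0,10],[0,0,-12,0,0,0,10],[0,0,-11,0,0,0,10],[0,0,-6,0,0,0,10],[0,0,0,0,0,0,10]]]';python3 -m crank '[[[0,0,-4,0,0,0,10],[0,0,-2,0,0,0,10],[0,0,0,0,0,0,10]]]'
python3 - <<'E'
from h import *
w=cam("wrist"); o=st();
cv2.imwrite("pics/w13.png",w["bgr"])
s=cam("side"); cv2.imwrite("pics/s13.png",cv2.resize(s["bgr"][180:300,320:460],None,fx=5,fy=5,interpolation=cv2.INTER_CUBIC))
E
```

```text
time: 10.45
tcp_pos: [436.2, 191.7, 44.8]
tool_rot: [180.0, -0.3, -0.1]
wrist_force: [0.6, 0.3, -0.3]
grip_width: 27.2
time: 10.75
tcp_pos: [436.4, 191.8, 39.1]
tool_rot: [-180.0, -0.3, -0.1]
wrist_force: [-1.1, 1.1, -0.2]
grip_width: 27.5
10.8 [436.4 191.8  39.2] [-1.8e+02 -3.0e-01 -1.0e-01] [ 14.  19. -30.  41.  -0. 104.] 27.2
```

View pics/s13.png

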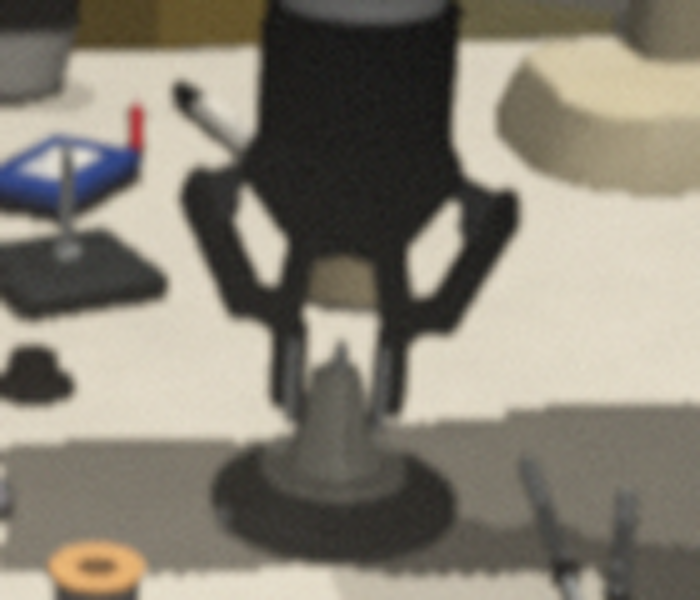

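View pics/w13.png

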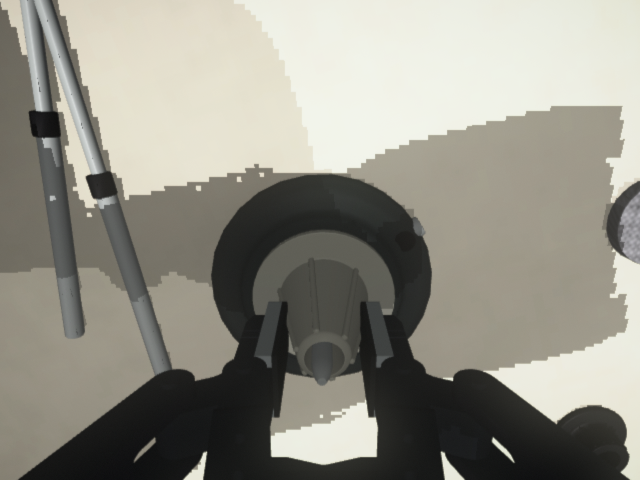

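```bash
python3 -m crank '[[[0,0,-2,0,0,0,10],[0,0,0,0,0,0,60],[0,0,0,0,0,0,60],[0,0,0,0,0,0,60],[0,0,40,0,0,0,60],[0,0,49,0,0,0,60],[0,0,49,0,0,0,100],[2,-40,20,0,0,0,100],[2,-49,0,0,0,0,100],[2,-49,0,0,0,0,100]]]';python3 -m crank '[[[2,-49,0,0,0,0,100],[2,-49,0,0,0,0,100],[0,-7,0,0,0,0,100],[0,0,0,0,0,0,100],[0,0,0,0,0,0,100],[0,0,0,0,0,0,100]]]'
python3 - <<'E'
from h import *
w=cam("wrist"); o=st();
cv2.imwrite("pics/w14.png",w["bgr"]); print(proj(w,(446,-51,90)))
s=cam("side"); cv2.imwrite("pics/s14.png",cv2.resize(s["bgr"][180:300,320:460],None,fx=5,fy=5,interpolation=cv2.INTER_CUBIC))
E
```

```text
time: 11.85
tcp_pos: [442.6, 52.5, 195.9]
tool_rot: [-180.0, -0.4, -0.0]
wrist_force: [1.8, -0.4, -0.7]
grip_width: 85.2
time: 12.45
tcp_pos: [446.3, -50.0, 195.1]
tool_rot: [-180.0, -0.3, 0.0]
wrist_force: [0.6, 1.0, 0.2]
grip_width: 85.3
12.5 [446.3 -50.  195.1] [-180.    -0.3    0. ] [-17.   8. -17.  64.   0.  73.] 85.8
[321.62007039 234.59458377]
```

View pics/s14.png

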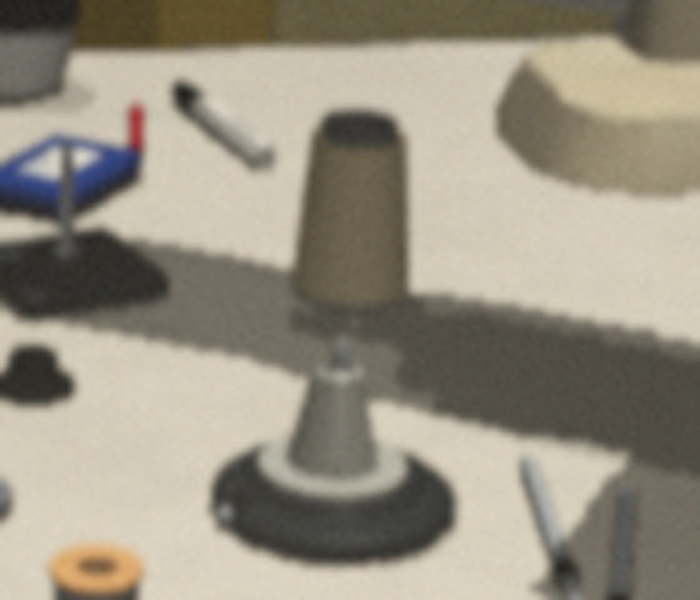

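View pics/w14.png

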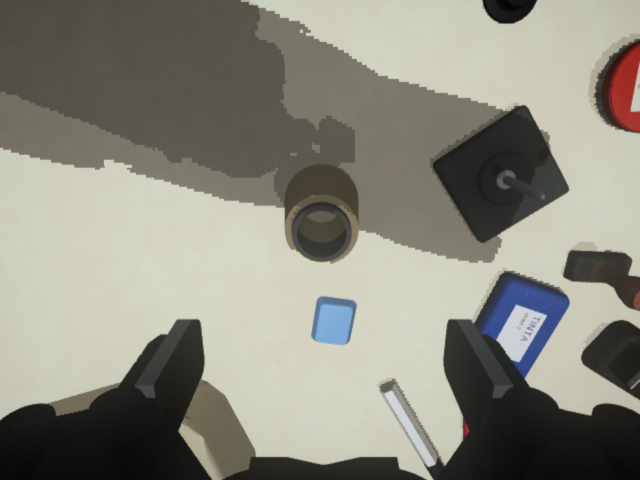

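```bash
python3 -m crank '[[[0,0.5,-40,0,0,0,100],[0,0,-40,0,0,0,100],[0,0,-40,0,0,0,100],[0,0,-30,0,0,0,100],[0,0,-5,0,0,0,100],[0,0,0,0,0,0,40],[0,0,0,0,0,0,40],[0,0,0,0,0,0,40],[0,0,0,0,0,0,40],[0,0,0,0,0,0,40]]]' 40; python3 -m crank '[[[0,0,0,0,0,0,40],[0,0,0,0,0,0,40],[0,0,10,0,0,0,40],[0,0,35,0,0,0,40],[0,0,45,0,0,0,40],[0,0,0,0,0,0,40],[0,0,0,0,0,0,40]]]'
python3 - <<'E'
from h import *
w=cam("wrist"); o=st();
cv2.imwrite("pics/w15.png",w["bgr"])
s=cam("side"); cv2.imwrite("pics/s15.png",cv2.resize(s["bgr"][180:300,320:460],None,fx=5,fy=5,interpolation=cv2.INTER_CUBIC))
E
```

```text
time: 13.55
tcp_pos: [447.4, -50.8, 41.9]
tool_rot: [180.0, -0.5, -0.1]
wrist_force: [-3.3, 2.8, 13.3]
grip_width: 49.0
time: 14.25
tcp_pos: [447.2, -51.0, 131.8]
tool_rot: [180.0, -0.5, -0.1]
wrist_force: [-0.0, -0.5, -2.8]
grip_width: 49.0
14.3 [446.5 -50.8 130.7] [ 1.8e+02 -4.0e-01 -1.0e-01] [-17.  11. -25.  54.   0.  73.] 48.7
```

View pics/s15.png

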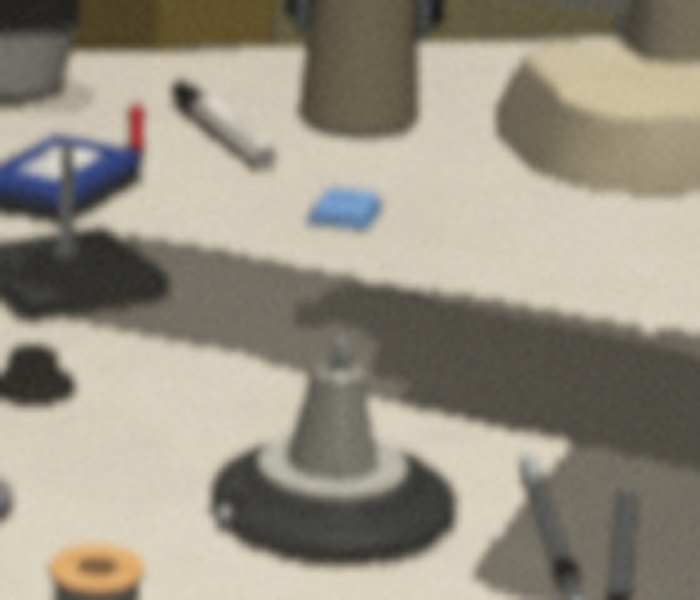

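View pics/w15.png

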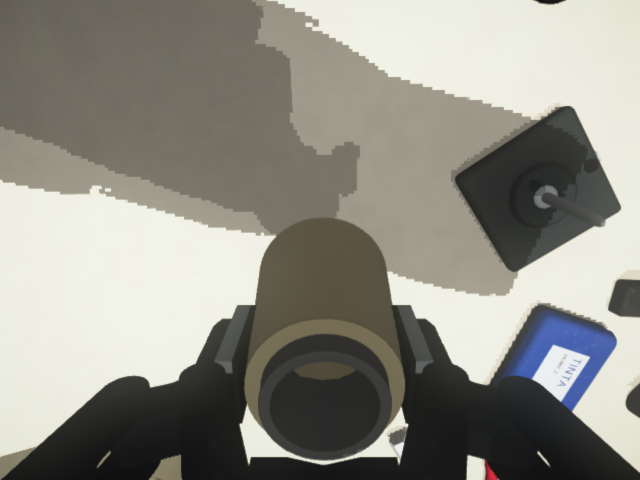

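Run:
```python
from h import *
w=cam("wrist"); st(); print(plane(w,325,404,179))
```

```text
14.4 [445.8 -50.6 129.6] [-1.8e+02 -3.0e-01 -1.0e-01] [-17.  11. -25.  54.   0.  73.] 49.1
[446.39167928 -48.26882132 179.        ]
```

```bash
python3 -m crank '[[[-2,40,10,0,0,0,40],[-2,40,0,0,0,0,40],[-2,40,0,0,0,0,40],[-2,40,0,0,0,0,40],[-1,40,0,0,0,0,40],[0,40,0,0,0,0,40],[0,0,0,0,0,0,40],[0,0,0,0,0,0,40],[0,0,0,0,0,0,40]]]'
python3 - <<'E'
from h import *
w=cam("wrist"); o=st();
cv2.imwrite("pics/w16.png",w["bgr"])
s=cam("side"); cv2.imwrite("pics/s16.png",cv2.resize(s["bgr"][180:300,320:460],None,fx=5,fy=5,interpolation=cv2.INTER_CUBIC))
E
```

```text
time: 15.3
tcp_pos: [437.1, 188.5, 139.6]
tool_rot: [180.0, -0.3, -0.1]
wrist_force: [0.1, -0.2, -0.9]
grip_width: 49.2
15.35 [437.2 188.3 139.8] [180.   -0.3  -0.2] [ 14.  13. -20.  56.  -0. 104.] 48.9
```

View pics/s16.png

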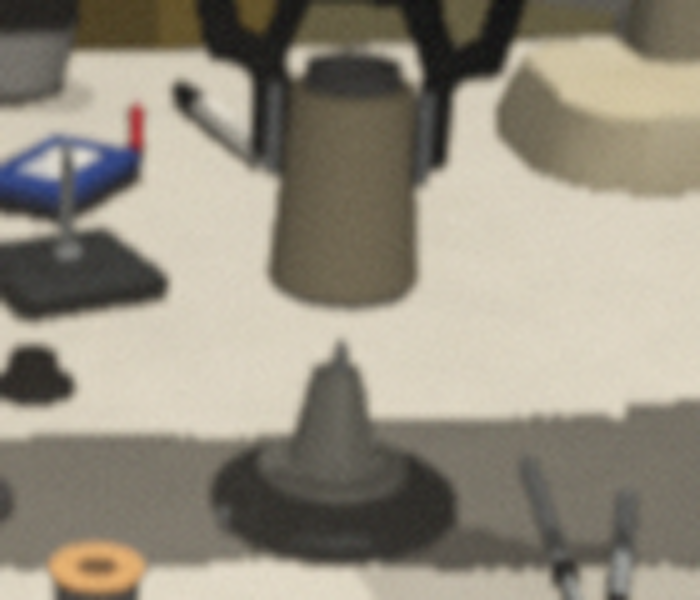

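View pics/w16.png

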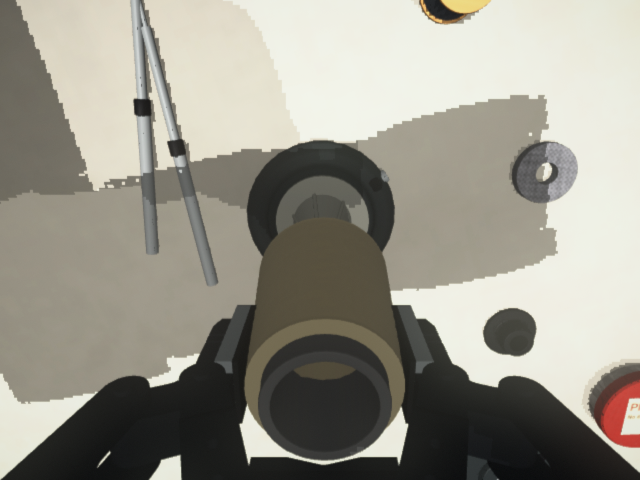

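```bash
python3 -m crank '[[[0,1.5,-15,0,0,0,40],[0,0,-15,0,0,0,40],[0,0,-15,0,0,0,40],[0,0,-15,0,0,0,40],[0,0,0,0,0,0,40]]]';python3 -m crank '[[[0,0,-8,0,0,0,40],[0,0,-6,0,0,0,40],[0,0,0,0,0,0,40]]]'
python3 - <<'E'
from h import *
o=st();
s=cam("side"); cv2.imwrite("pics/s17.png",cv2.resize(s["bgr"][180:300,320:460],None,fx=5,fy=5,interpolation=cv2.INTER_CUBIC))
E
```

```text
time: 15.9
tcp_pos: [436.5, 189.6, 78.8]
tool_rot: [180.0, -0.2, -0.2]
wrist_force: [-0.3, -0.9, -0.4]
grip_width: 48.9
time: 16.2
tcp_pos: [437.2, 190.5, 65.7]
tool_rot: [-180.0, -0.3, -0.1]
wrist_force: [0.1, -1.0, -0.4]
grip_width: 49.4
16.2 [437.2 190.5  65.7] [-1.8e+02 -3.0e-01 -1.0e-01] [ 14.  17. -28.  45.  -0. 104.] 49.4
```

View pics/s17.png

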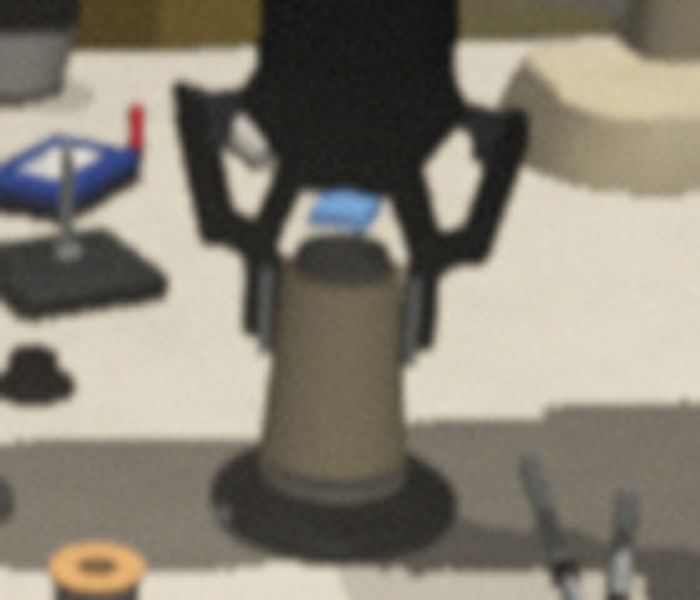

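```bash
python3 -m crank '[[[0,0,-2,0,0,0,40],[0,0,0,0,0,0,70],[0,0,0,0,0,0,100],[0,0,0,0,0,0,100],[0,0,40,0,0,0,100],[0,0,49,0,0,0,100],[0,0,30,0,0,0,70],[30,6,0,0,0,0,70],[40,8,0,0,0,0,70],[40,8,0,0,0,0,70]]]'; python3 -m crank '[[[37,7,-20,0,0,0,70],[0,0,-40,0,0,0,70],[0,0,0,0,0,0,70],[0,0,0,0,0,0,70],[0,0,0,0,0,0,70]]]'
python3 - <<'E'
from h import *
w=cam("wrist"); o=st();
cv2.imwrite("pics/w18.png",w["bgr"]); print(proj(w,(584.2,220,8)))
s=cam("side"); cv2.imwrite("pics/s18.png",cv2.resize(s["bgr"][180:300,280:440],None,fx=5,fy=5,interpolation=cv2.INTER_CUBIC))
for uv in [(373.6,214),(374,216),(404.5,216.5)]:
  p,d=ray(s,*uv); print((p+d*(190-p[1])/d[1]).round(1))
E
```

```text
time: 17.25
tcp_pos: [548.7, 213.1, 183.8]
tool_rot: [-180.0, -0.4, -0.1]
wrist_force: [-0.0, -0.5, 0.6]
grip_width: 59.8
time: 17.75
tcp_pos: [584.6, 219.9, 125.3]
tool_rot: [-180.0, -0.4, -0.1]
wrist_force: [-0.1, 0.1, 0.4]
grip_width: 59.4
17.8 [584.7 219.9 125.4] [-1.8e+02 -5.0e-01 -1.0e-01] [ 13.  27.  -1.  62.  -0. 103.] 60.3
[321.08127484 226.97385636]
[467.4 190.  142.2]
[466.4 190.  138.1]
[407.8 190.  141.2]
```

View pics/s18.png

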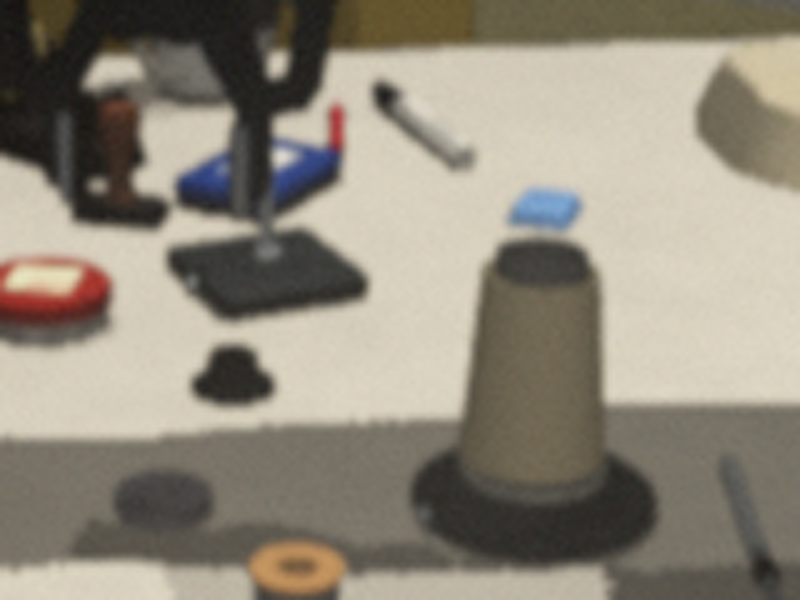

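View pics/w18.png

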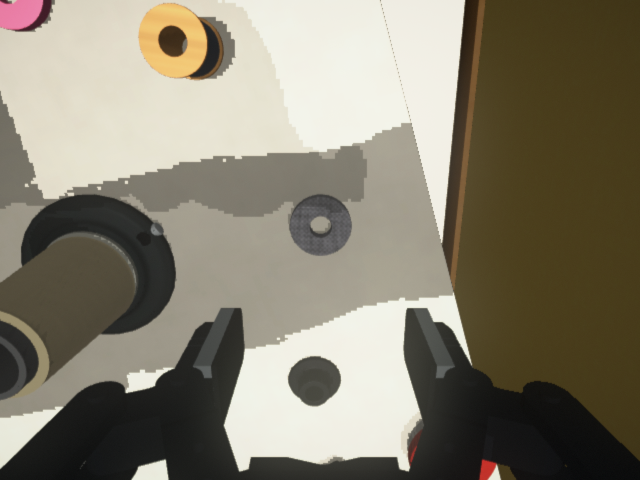

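```bash
python3 - <<'E'
from h import *
w=cam("wrist"); im=w["bgr"]; g=cv2.cvtColor(im,cv2.COLOR_BGR2GRAY)
st(); print(plane(w,320.5,225,8),plane(w,320,224.5,8))
E
python3 -m crank '[[[0,1,-40,0,0,0,70],[0,0,-40,0,0,0,70],[0,0,-36,0,0,0,70],[0,0,0,0,0,0,70],[0,0,0,0,0,0,70]]]' 30
python3 - <<'E'
from h import *
w=cam("wrist"); o=st(); cv2.imwrite("pics/w19.png",w["bgr"])
E
```

```text
17.9 [584.7 219.9 124.9] [-1.8e+02 -5.0e-01 -1.0e-01] [ 13.  27.  -1.  62.  -0. 103.] 59.9
[584.07369146 221.39760172   8.        ] [583.75374384 221.73497717   8.        ]
time: 18.4
tcp_pos: [584.7, 220.8, 8.5]
tool_rot: [-180.0, -0.3, -0.1]
wrist_force: [0.2, 0.3, 0.5]
grip_width: 59.6
18.45 [585.4 221.    9.3] [-1.8e+02 -5.0e-01 -1.0e-01] [ 13.  33. -11.  46.  -0. 103.] 59.5
```

View pics/w19.png

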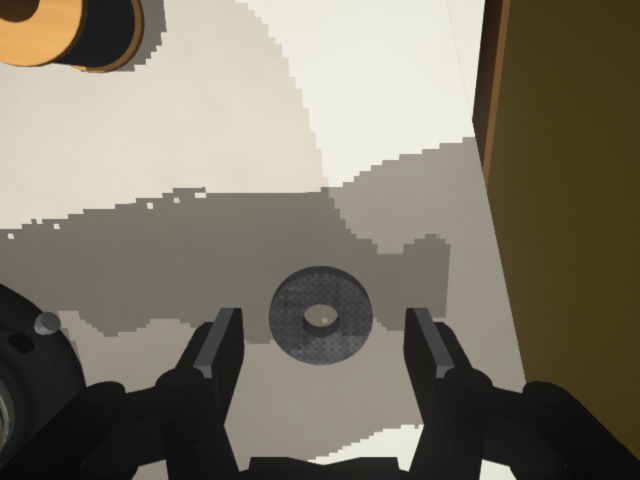

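```bash
python3 -m crank '[[[-1,0,-6,0,0,0,70],[0,0,0,0,0,0,40],[0,0,0,0,0,0,30],[0,0,0,0,0,0,30],[0,0,0,0,0,0,30],[0,0,0,0,0,0,30]]]' 30; python3 -m crank '[[[0,0,20,0,0,0,30],[0,0,40,0,0,0,30],[0,0,35,0,0,0,30],[0,0,0,0,0,0,30],[0,0,0,0,0,0,30],[0,0,0,0,0,0,30]]]';python3 - <<'E'
from h import *
w=cam("wrist"); o=st(); cv2.imwrite("pics/w20.png",w["bgr"])
E
```

```text
time: 19.05
tcp_pos: [583.8, 220.9, 2.3]
tool_rot: [-180.0, -0.4, -0.1]
wrist_force: [-4.2, -0.1, 9.0]
grip_width: 37.8
time: 19.65
tcp_pos: [582.9, 220.6, 95.3]
tool_rot: [180.0, -0.2, -0.1]
wrist_force: [-0.1, -0.4, -0.3]
grip_width: 37.9
19.7 [582.8 220.6  95.1] [ 1.8e+02 -2.0e-01 -1.0e-01] [ 13.  28.  -4.  58.  -0. 103.] 37.7
```

View pics/w20.png

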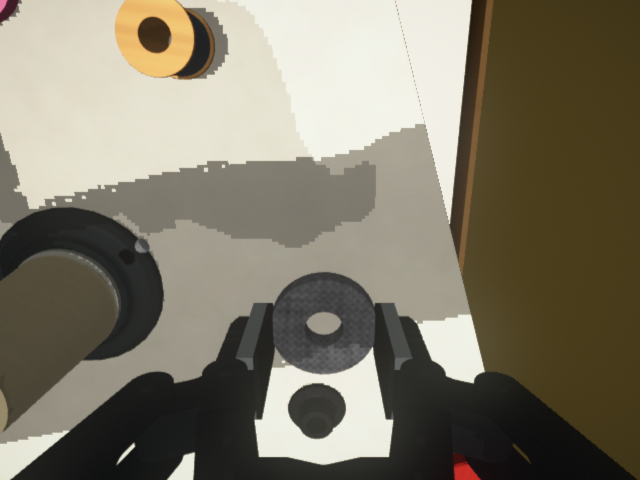

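Run:
```python
from h import *
w=cam("wrist"); st(); print(plane(w,323.3,322.5,101),"spool",plane(w,155,35.5,38),"cap",plane(w,316,424,18))
```

```text
19.75 [582.8 220.6  95. ] [ 1.8e+02 -2.0e-01 -1.0e-01] [ 13.  28.  -4.  58.  -0. 103.] 37.5
[582.86769519 222.85531385 101.        ] spool [511.16921306 325.87220437  38.        ] cap [578.29992576  99.88733112  18.        ]
```

```bash
python3 -m crank '[[[1,-43,5,0,0,0,30],[1,-43,0,0,0,0,30],[1,-43,0,0,0,0,30],[1,-43,0,0,0,0,30],[0,-43,0,0,0,0,30],[0,0,0,0,0,0,30],[0,0,0,0,0,0,30],[0,0,0,0,0,0,30],[0,0,0,0,0,0,30]]]';python3 - <<'E'
from h import *
w=cam("wrist"); o=st(); cv2.imwrite("pics/w21.png",w["bgr"]); s=cam("side"); cv2.imwrite("pics/s21.png",cv2.resize(s["bgr"][170:280,270:410],None,fx=5,fy=5,interpolation=cv2.INTER_CUBIC))
E
```

```text
time: 20.65
tcp_pos: [587.2, 6.9, 100.8]
tool_rot: [-180.0, -0.3, -0.0]
wrist_force: [0.4, -0.3, -0.2]
grip_width: 37.7
20.7 [587.3   6.9 100.9] [-180.    -0.3   -0. ] [-7. 25. -9. 56.  0. 83.] 37.6
```

View pics/w21.png

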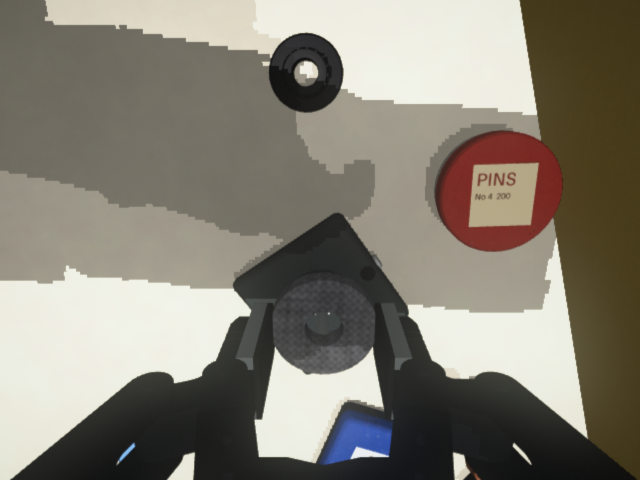

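View pics/s21.png

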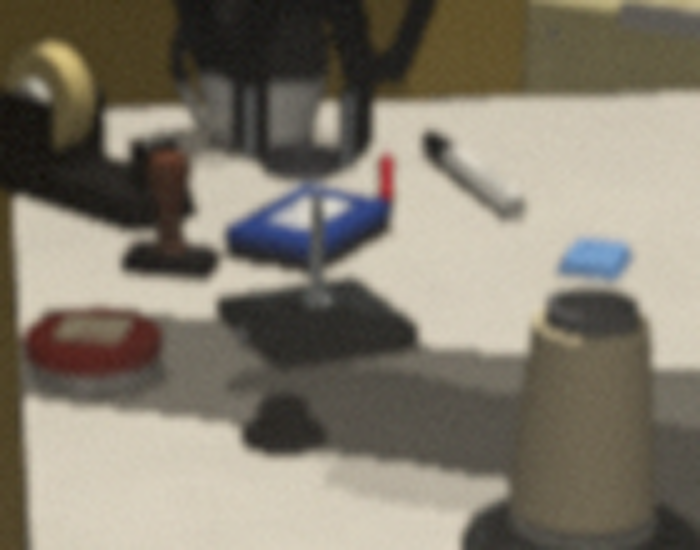

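```bash
python3 -m crank '[[[0,-19,0,0,0,0,30],[0,-19,0,0,0,0,30],[0,0,0,0,0,0,30],[0,0,0,0,0,0,30],[0,0,0,0,0,0,30]]]';python3 - <<'E'
from h import *
w=cam("wrist"); o=st(); cv2.imwrite("pics/w22.png",cv2.resize(w["bgr"][180:420,200:440],None,fx=2.5,fy=2.5)); s=cam("side"); cv2.imwrite("pics/s22.png",cv2.resize(s["bgr"][170:280,270:410],None,fx=5,fy=5,interpolation=cv2.INTER_CUBIC))
t=cam("top"); cv2.imwrite("pics/t22.png",cv2.resize(t["bgr"][150:330,300:500],None,fx=3,fy=3))
E
```

```text
time: 21.25
tcp_pos: [587.3, -31.4, 101.1]
tool_rot: [-180.0, -0.3, -0.1]
wrist_force: [-0.6, 0.2, -0.6]
grip_width: 37.8
21.3 [587.4 -31.4 101.1] [-180.    -0.3   -0. ] [-11.  25.  -9.  56.   0.  79.] 37.9
```

View pics/w22.png

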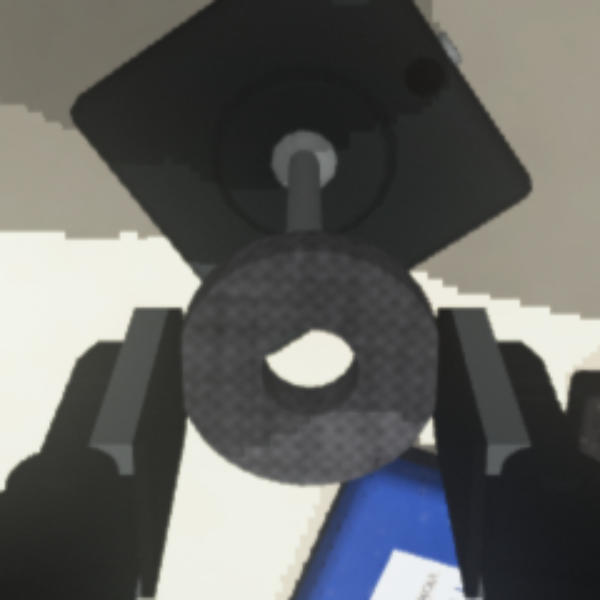

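View pics/s22.png

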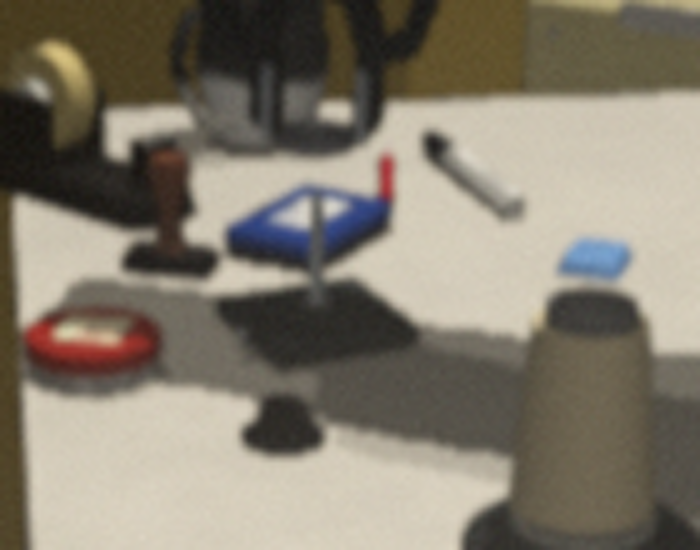

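View pics/t22.png

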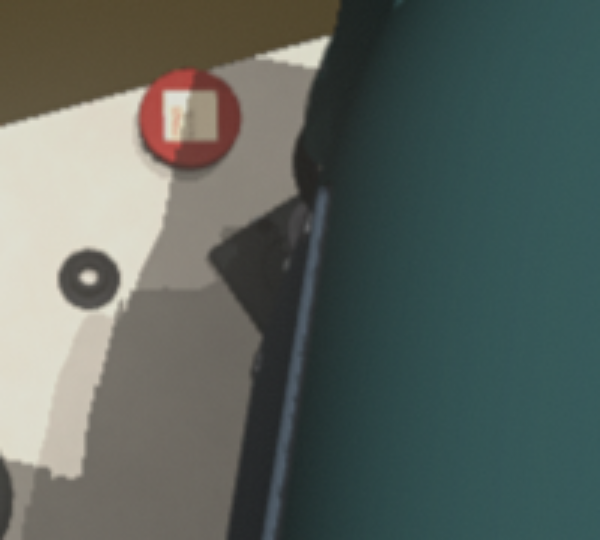

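Run:
```python
from h import *
w=cam("wrist"); st(); print(plane(w,321.6,200+(142-180+20)*0+ (180+152/2.5)-200,18), plane(w,324,180+358/2.5,107), plane(w,200+310/2.5,180+357/2.5,107), plane(w,200+304/2.5,180+162/2.5,18))
print("washer outline ctr", plane(w,200+310/2.5,180+ (235+485)/2/2.5,103))
```

```text
21.45 [587.4 -31.7 101.1] [-1.8e+02 -3.0e-01 -1.0e-01] [-11.  25.  -9.  56.   0.  79.] 37.6
[587.02701673 -28.9448523   18.        ] [587.7391215  -29.66278828 107.        ] [587.73914587 -29.49600231 107.        ] [587.02227245 -31.35077523  18.        ]
washer outline ctr [587.76771583 -32.35283789 103.        ]
```

```bash
python3 -m crank '[[[-0.5,0,-10,0,0,0,30],[0,0,-10,0,0,0,30],[0,0,-10,0,0,0,30],[0,0,-5,0,0,0,30],[0,0,0,0,0,0,30]]]';python3 - <<'E'
from h import *
w=cam("wrist"); o=st(); cv2.imwrite("pics/w23.png",cv2.resize(w["bgr"][180:420,200:440],None,fx=2.5,fy=2.5)); s=cam("side"); cv2.imwrite("pics/s23.png",cv2.resize(s["bgr"][170:280,270:410],None,fx=5,fy=5,interpolation=cv2.INTER_CUBIC))
E
```

```text
time: 21.95
tcp_pos: [586.3, -32.2, 65.1]
tool_rot: [-180.0, -0.2, -0.1]
wrist_force: [0.6, 0.1, -0.1]
grip_width: 37.6
22.0 [586.6 -32.2  65.7] [-1.8e+02 -3.0e-01 -1.0e-01] [-11.  26. -12.  51.   0.  79.] 37.5
```

View pics/w23.png

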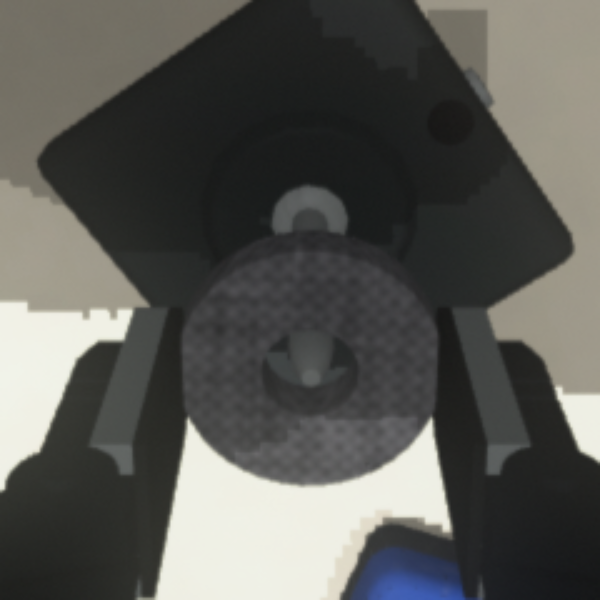

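View pics/s23.png

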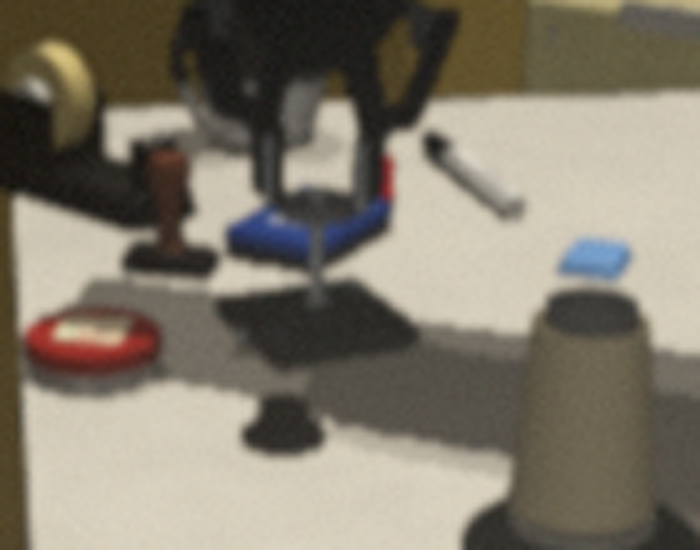

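```bash
python3 -m crank '[[[0,0,-12,0,0,0,30],[0,0,-12,0,0,0,30],[0,0,-12,0,0,0,30],[0,0,-6,0,0,0,30],[0,0,-2,0,0,0,30],[0,0,0,0,0,0,30],[0,0,0,0,0,0,30]]]';python3 - <<'E'
from h import *
w=cam("wrist"); o=st(); cv2.imwrite("pics/w24.png",cv2.resize(w["bgr"][180:420,200:440],None,fx=2.5,fy=2.5)); s=cam("side"); cv2.imwrite("pics/s24.png",cv2.resize(s["bgr"][170:280,270:410],None,fx=5,fy=5,interpolation=cv2.INTER_CUBIC))
E
```

```text
time: 22.75
tcp_pos: [587.1, -32.3, 22.4]
tool_rot: [-180.0, -0.4, -0.1]
wrist_force: [-0.3, -0.4, -0.0]
grip_width: 37.6
22.8 [587.2 -32.3  22.5] [-1.8e+02 -4.0e-01 -1.0e-01] [-11.  29. -16.  45.   0.  79.] 37.7
```

View pics/s24.png

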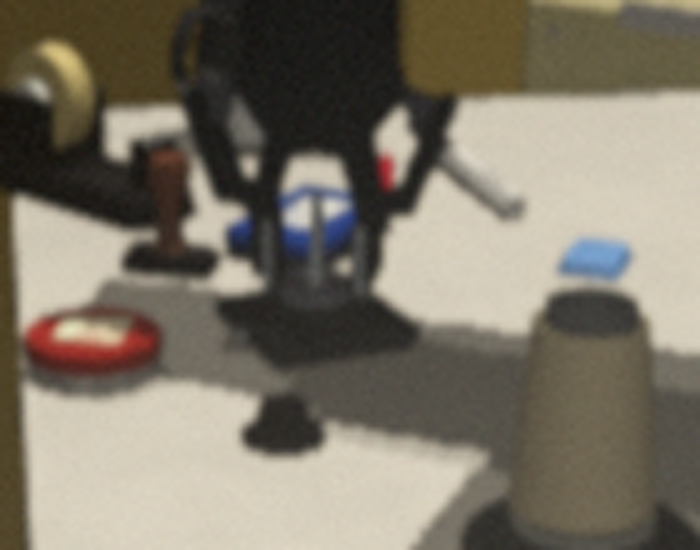

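```bash
python3 -m crank '[[[0,0,-1.5,0,0,0,30],[0,0,0,0,0,0,60],[0,0,0,0,0,0,70],[0,0,0,0,0,0,70],[0,0,40,0,0,0,70],[0,0,49,0,0,0,70],[0,10,45,0,0,0,70],[0,48,0,0,0,0,70],[-10,48,0,0,0,0,70],[-10,48,0,0,0,0,70]]]';python3 -m crank '[[[-10,48,0,0,0,0,70],[-10,48,0,0,0,0,70],[-12,46,0,0,0,0,70],[-12,46,-20,0,0,0,70],[-12,15,-20,0,0,0,70],[0,0,0,0,0,0,70],[0,0,0,0,0,0,70],[0,0,0,0,0,0,70]]]'
python3 - <<'E'
from h import *
w=cam("wrist"); o=st(); cv2.imwrite("pics/w25.png",w["bgr"]); s=cam("side"); cv2.imwrite("pics/s25.png",cv2.resize(s["bgr"][170:320,270:410],None,fx=4,fy=4,interpolation=cv2.INTER_CUBIC)); print(proj(w,(511.2,325.9,38)))
E
```

```text
time: 23.85
tcp_pos: [566.6, 123.2, 155.0]
tool_rot: [-180.0, -0.4, -0.1]
wrist_force: [1.3, 0.0, -0.3]
grip_width: 60.1
time: 24.65
tcp_pos: [512.2, 322.6, 116.1]
tool_rot: [-180.0, -0.4, -0.2]
wrist_force: [0.8, 0.2, -0.4]
grip_width: 60.0
24.7 [512.3 322.6 116.2] [-180.    -0.4   -0.2] [ 25.  26.  -5.  59.  -0. 115.] 60.0
[320.19037916 242.79816789]
```

View pics/w25.png

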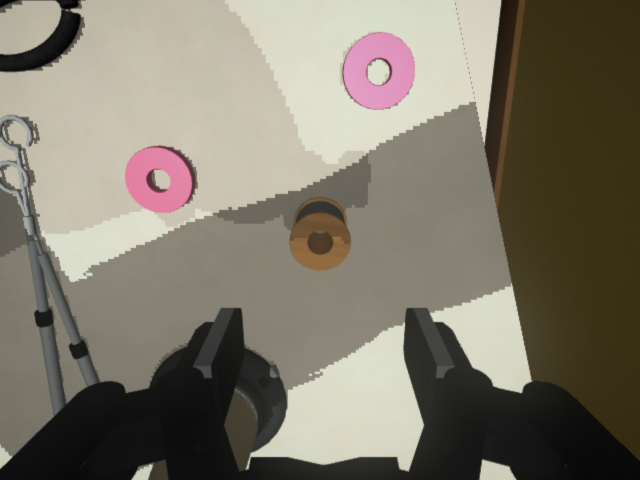

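View pics/s25.png

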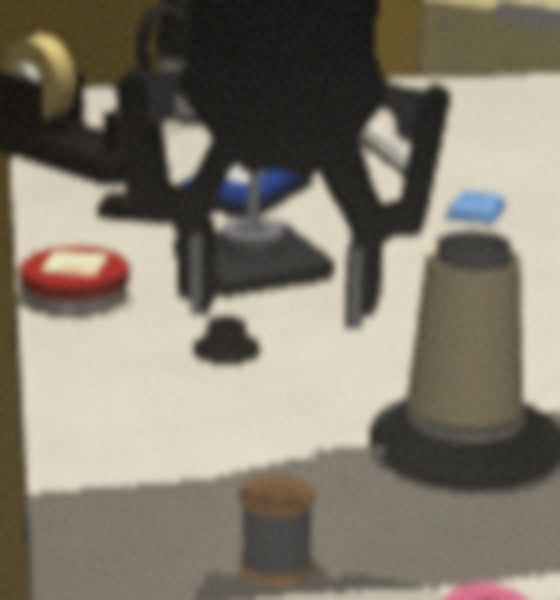

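```bash
python3 -m crank '[[[-1,4,-40,0,0,0,70],[0,0,-40,0,0,0,70],[0,0,-33,0,0,0,70],[0,0,0,0,0,0,70],[0,0,0,0,0,0,30],[0,0,0,0,0,0,25],[0,0,0,0,0,0,25],[0,0,0,0,0,0,25],[0,0,0,0,0,0,25],[0,0,0,0,0,0,25]]]' 30; python3 -m crank '[[[0,0,20,0,0,0,25],[0,0,40,0,0,0,25],[0,0,40,0,0,0,25],[0,0,15,0,0,0,25],[0,0,0,0,0,0,25],[0,0,0,0,0,0,25]]]';python3 - <<'E'
from h import *
w=cam("wrist"); o=st(); cv2.imwrite("pics/w26.png",w["bgr"])
E
```

```text
time: 25.75
tcp_pos: [511.7, 327.6, 4.4]
tool_rot: [-179.9, -0.5, -0.1]
wrist_force: [-0.2, -3.3, 7.8]
grip_width: 33.0
time: 26.35
tcp_pos: [510.4, 327.4, 117.7]
tool_rot: [-180.0, -0.4, -0.1]
wrist_force: [0.1, -0.2, -0.0]
grip_width: 33.2
26.4 [510.  327.2 116.9] [-1.8e+02 -3.0e-01 -1.0e-01] [ 25.  26.  -4.  60.  -0. 115.] 32.8
```

View pics/w26.png

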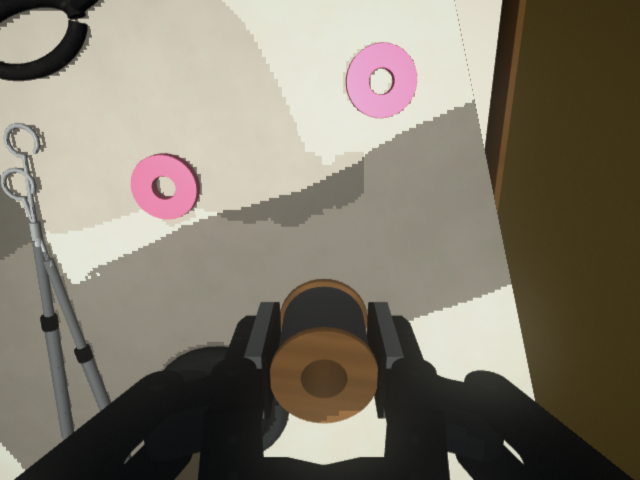

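Run:
```python
from h import *
w=cam("wrist"); st(); print(plane(w,324,377,150.5))
```

```text
26.45 [509.8 327.1 116.5] [ 1.8e+02 -3.0e-01 -1.0e-01] [ 25.  26.  -4.  60.  -0. 115.] 32.9
[510.17604536 326.60862945 150.5       ]
```

```bash
python3 -m crank '[[[10,-45,0,0,0,0,25],[10,-45,0,0,0,0,25],[10,-45,0,0,0,0,25],[10,-45,0,0,0,0,25],[10,-45,0,0,0,0,25],[10,-45,0,0,0,0,25],[10,-45,0,0,0,0,25],[7,-43,0,0,0,0,25],[0,0,0,0,0,0,25],[0,0,0,0,0,0,25]]]';python3 -m crank '[[[0,0,-8,0,0,0,25],[0,0,-7,0,0,0,25],[0,0,0,0,0,0,25],[0,0,0,0,0,0,25]]]';python3 - <<'E'
from h import *
w=cam("wrist"); o=st(); cv2.imwrite("pics/w27.png",w["bgr"]);s=cam("side"); cv2.imwrite("pics/s27.png",cv2.resize(s["bgr"][170:280,270:410],None,fx=5,fy=5,interpolation=cv2.INTER_CUBIC))
E
```

```text
time: 27.45
tcp_pos: [586.8, -31.4, 116.2]
tool_rot: [-180.0, -0.2, -0.2]
wrist_force: [-1.0, 0.2, -0.4]
grip_width: 33.0
time: 27.85
tcp_pos: [587.0, -29.9, 101.9]
tool_rot: [-180.0, -0.3, -0.0]
wrist_force: [0.3, 0.4, -1.4]
grip_width: 32.9
27.9 [587.2 -30.1 102.2] [-1.8e+02 -3.0e-01 -1.0e-01] [-11.  25.  -9.  56.   0.  79.] 32.9
```

View pics/w27.png

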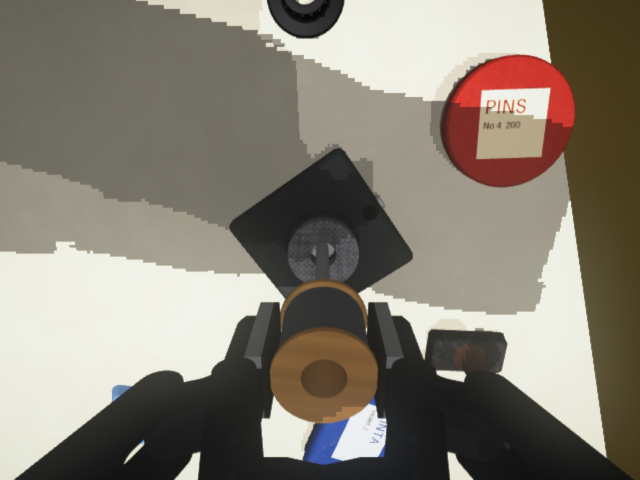

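View pics/s27.png

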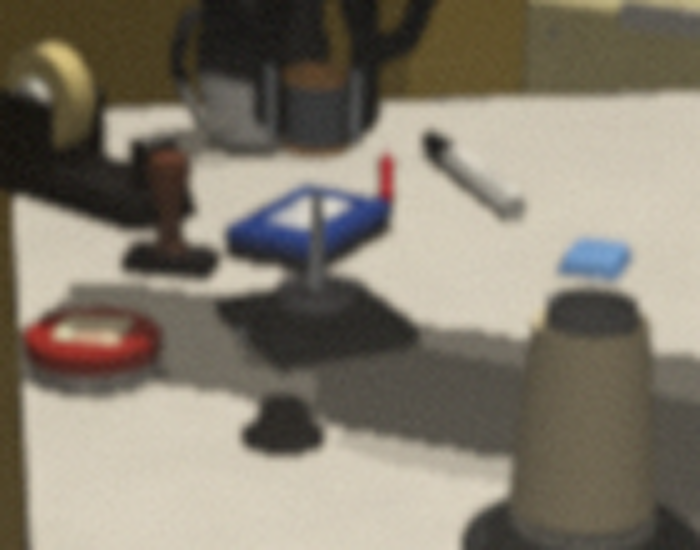

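```bash
python3 - <<'E'
from h import *
w=cam("wrist"); st(); print(plane(w,323.5,252,26), plane(w,324,377,136))
E
python3 -m crank '[[[0,0,-10,0,0,0,25],[0,0,-10,0,0,0,25],[0,0,-10,0,0,0,25],[0,0,0,0,0,0,25],[0,0,0,0,0,0,25]]]'
```

```text
28.0 [587.4 -30.4 102.4] [-1.8e+02 -3.0e-01 -1.0e-01] [-11.  25.  -9.  56.   0.  79.] 32.8
[588.01895039 -31.83042219  26.        ] [587.47566528 -30.82646617 136.        ]
time: 28.5
tcp_pos: [587.1, -30.6, 71.9]
tool_rot: [-180.0, -0.3, -0.1]
wrist_force: [0.3, -0.0, 0.3]
grip_width: 33.0
```

```bash
python3 -m crank '[[[0,-0.5,-10,0,0,0,25],[0,0,-10,0,0,0,25],[0,0,-10,0,0,0,25],[0,0,-7,0,0,0,25],[0,0,0,0,0,0,25]]]';python3 -m crank '[[[0,0,-3,0,0,0,25],[0,0,-1,0,0,0,25],[0,0,0,0,0,0,25]]]'
python3 - <<'E'
from h import *
w=cam("wrist"); o=st(); cv2.imwrite("pics/w28.png",w["bgr"]);s=cam("side"); cv2.imwrite("pics/s28.png",cv2.resize(s["bgr"][170:280,270:410],None,fx=5,fy=5,interpolation=cv2.INTER_CUBIC))
E
```

```text
time: 29.0
tcp_pos: [586.6, -31.0, 34.0]
tool_rot: [-180.0, -0.2, -0.1]
wrist_force: [0.0, 0.3, 0.0]
grip_width: 33.2
time: 29.3
tcp_pos: [587.3, -31.2, 31.3]
tool_rot: [-180.0, -0.3, -0.1]
wrist_force: [-0.2, 0.0, -0.4]
grip_width: 33.3
29.35 [587.4 -31.2  31.4] [-1.8e+02 -3.0e-01 -1.0e-01] [-11.  28. -15.  47.   0.  79.] 32.8
```

View pics/s28.png

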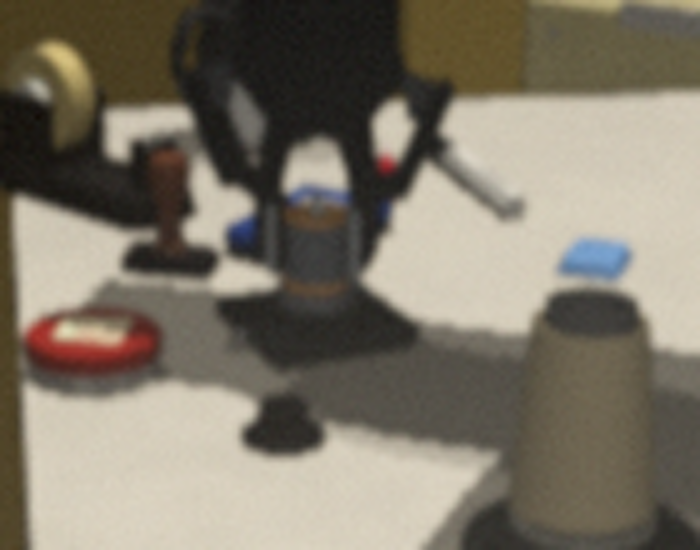

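```bash
python3 -m crank '[[[0,0,-1,0,0,0,25],[0,0,0,0,0,0,60],[0,0,0,0,0,0,60],[0,0,0,0,0,0,60],[0,0,40,0,0,0,60],[0,0,49,0,0,0,50],[0,5,30,0,0,0,50],[-3,45,0,0,0,0,50],[-3,45,0,0,0,0,50],[-2,35,-30,0,0,0,50]]]';python3 -m crank '[[[0,0,-40,0,0,0,50],[0,0,0,0,0,0,50],[0,0,0,0,0,0,50],[0,0,0,0,0,0,50]]]'
python3 - <<'E'
from h import *
w=cam("wrist"); o=st(); cv2.imwrite("pics/w29.png",w["bgr"]); s=cam("side"); cv2.imwrite("pics/s29.png",cv2.resize(s["bgr"][170:280,270:410],None,fx=5,fy=5,interpolation=cv2.INTER_CUBIC)); print(proj(w,(578.3,100,18)))
E
```

```text
time: 30.4
tcp_pos: [581.0, 100.8, 122.1]
tool_rot: [-180.0, -0.7, -0.1]
wrist_force: [1.2, -1.0, -0.5]
grip_width: 42.8
time: 30.8
tcp_pos: [580.3, 98.2, 81.1]
tool_rot: [-180.0, -0.4, -0.2]
wrist_force: [0.6, -0.6, -0.1]
grip_width: 42.5
30.85 [580.4  98.2  81.1] [-180.    -0.5   -0.2] [  2.  26. -11.  53.  -0.  92.] 43.0
[318.13227984 255.11576481]
```

View pics/w29.png

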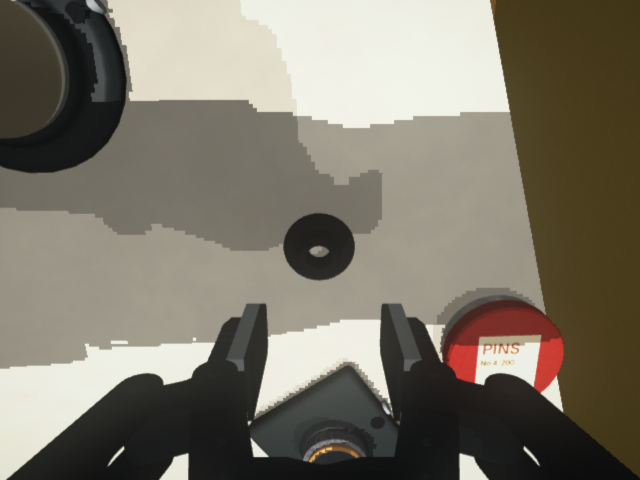

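View pics/s29.png

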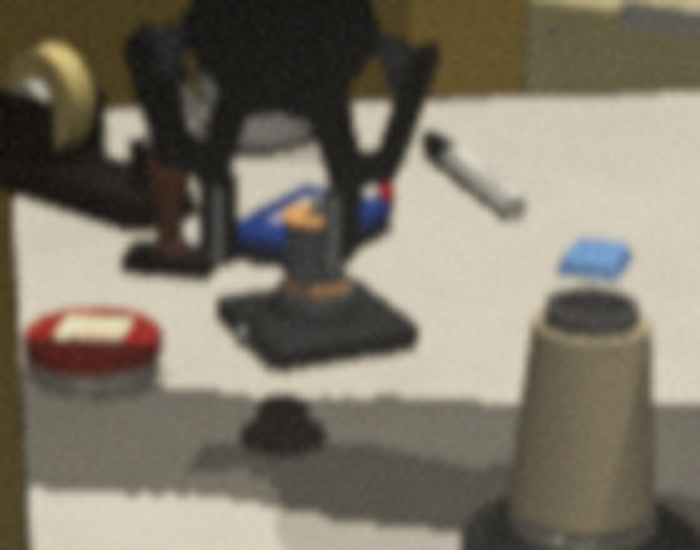

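Run:
```python
from h import *
w=cam("wrist"); st(); print(plane(w,319,246.5,3),plane(w,319,251,18)); cv2.imwrite("pics/w29c.png",cv2.resize(np.clip(w["bgr"][200:290,270:370].astype(int)*3,0,255).astype(np.uint8),None,fx=6,fy=6,interpolation=cv2.INTER_CUBIC))
```

```text
30.95 [580.2  98.3  80.7] [-1.8e+02 -4.0e-01 -1.0e-01] [  2.  26. -11.  53.  -0.  92.] 43.0
[578.72678179  99.35034868   3.        ] [578.76541611 102.37656691  18.        ]
```

View pics/w29c.png

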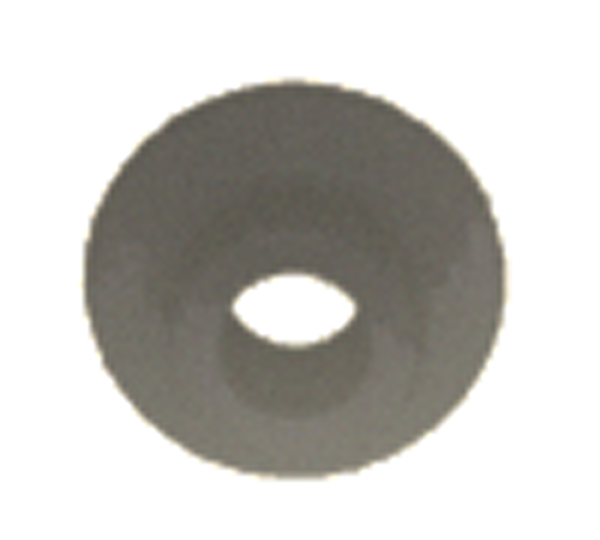

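```bash
python3 -m crank '[[[-1.5,0.5,-30,0,0,0,50],[0,0,-30,0,0,0,50],[0,0,-14,0,0,0,50],[0,0,0,0,0,0,50],[0,0,0,0,0,0,20],[0,0,0,0,0,0,10],[0,0,0,0,0,0,10],[0,0,0,0,0,0,10],[0,0,0,0,0,0,10],[0,0,0,0,0,0,10]]]' 30; python3 -m crank '[[[0,0,20,0,0,0,10],[0,0,40,0,0,0,10],[0,0,36,0,0,0,10],[0,0,0,0,0,0,10],[0,0,0,0,0,0,10],[0,0,0,0,0,0,10]]]';python3 - <<'E'
from h import *
w=cam("wrist"); o=st(); cv2.imwrite("pics/w30.png",w["bgr"]);cv2.imwrite("pics/w30c.png",cv2.resize(np.clip(w["bgr"][260:400,240:410].astype(int)*2,0,255).astype(np.uint8),None,fx=4,fy=4,interpolation=cv2.INTER_CUBIC))
s=cam("side"); cv2.imwrite("pics/s30.png",cv2.resize(s["bgr"][170:280,270:410],None,fx=5,fy=5,interpolation=cv2.INTER_CUBIC))
E
```

```text
time: 31.95
tcp_pos: [578.7, 99.2, 6.6]
tool_rot: [180.0, -0.5, -0.1]
wrist_force: [-0.7, -0.9, 8.1]
grip_width: 20.7
time: 32.55
tcp_pos: [577.3, 99.3, 100.6]
tool_rot: [-180.0, -0.3, -0.1]
wrist_force: [0.3, -0.8, 0.7]
grip_width: 20.8
32.6 [577.1  99.3 100.3] [-1.8e+02 -2.0e-01 -1.0e-01] [ 2. 25. -9. 56.  0. 92.] 20.9
```

View pics/w30c.png

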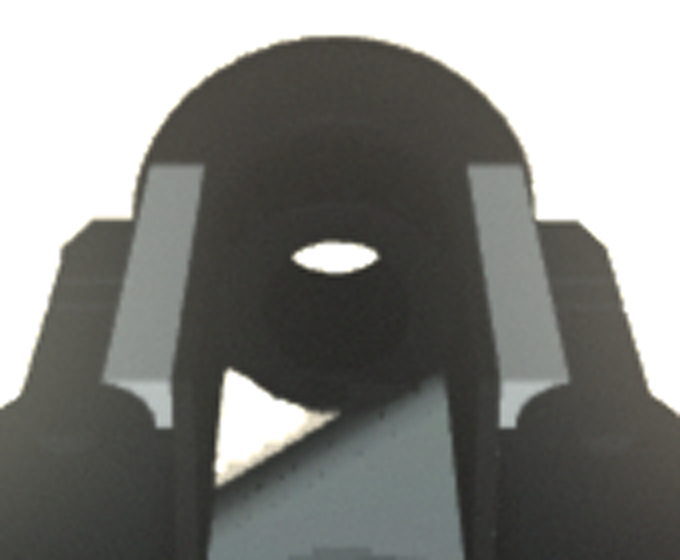

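View pics/s30.png

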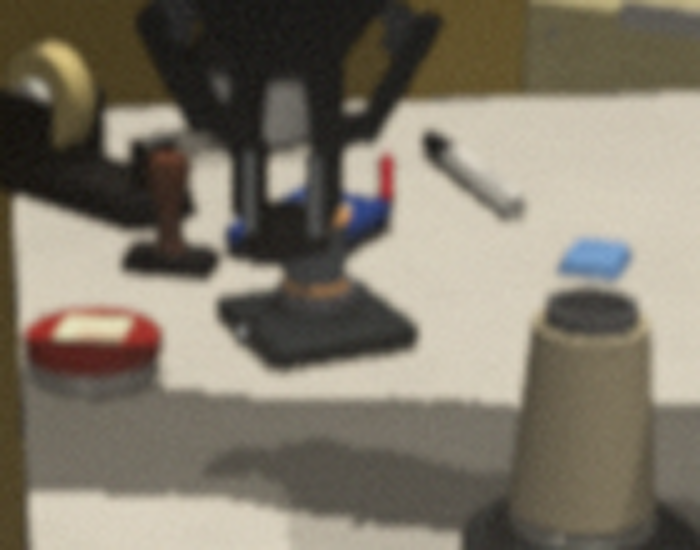

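Run:
```python
from h import *
w=cam("wrist"); st(); print(plane(w,323.75,337,112))
```

```text
32.7 [577.2  99.3 100.3] [-1.8e+02 -2.0e-01 -1.0e-01] [ 2. 25. -9. 56. -0. 92.] 20.6
[577.39625709  99.13615761 112.        ]
```

```bash
python3 -m crank '[[[3,-35,0,0,0,0,10],[3,-35,0,0,0,0,10],[2,-35,0,0,0,0,10],[2,-25.5,0,0,0,0,10],[0,0,0,0,0,0,10],[0,0,0,0,0,0,10],[0,0,0,0,0,0,10],[0,0,0,0,0,0,10]]]';python3 - <<'E'
from h import *
w=cam("wrist"); o=st(); cv2.imwrite("pics/w31c.png",cv2.resize(np.clip(w["bgr"][200:400,220:430].astype(int)*2,0,255).astype(np.uint8),None,fx=3.5,fy=3,interpolation=cv2.INTER_CUBIC))
s=cam("side"); cv2.imwrite("pics/s31.png",cv2.resize(s["bgr"][170:280,270:410],None,fx=5,fy=5,interpolation=cv2.INTER_CUBIC))
E
```

```text
time: 33.5
tcp_pos: [587.6, -30.2, 101.1]
tool_rot: [-180.0, -0.3, -0.0]
wrist_force: [0.5, -0.6, -0.5]
grip_width: 20.9
33.55 [587.6 -30.2 101.1] [-180.    -0.3   -0. ] [-11.  25.  -9.  56.   0.  79.] 20.8
```

View pics/w31c.png

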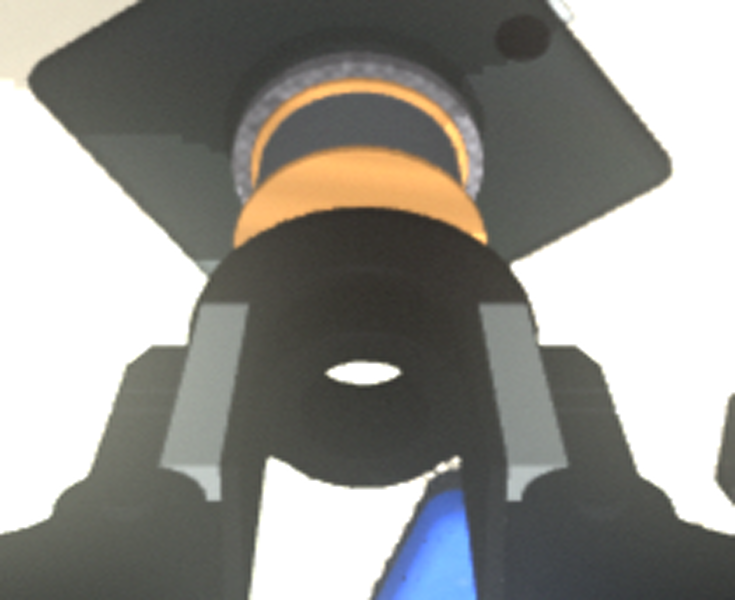

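View pics/s31.png

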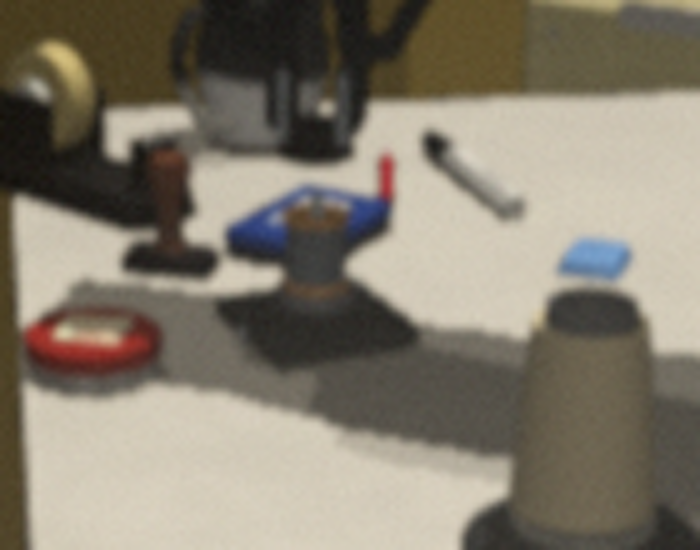

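```bash
python3 -m crank '[[[0,-0.7,-8,0,0,0,10],[0,0,-8,0,0,0,10],[0,0,-6,0,0,0,10],[0,0,0,0,0,0,10],[0,0,0,0,0,0,10]]]';python3 - <<'E'
from h import *
w=cam("wrist"); o=st(); cv2.imwrite("pics/w32c.png",cv2.resize(np.clip(w["bgr"][200:400,220:430].astype(int)*2,0,255).astype(np.uint8),None,fx=3.5,fy=3,interpolation=cv2.INTER_CUBIC))
E
```

```text
time: 34.1
tcp_pos: [587.6, -31.8, 79.0]
tool_rot: [-180.0, -0.3, -0.1]
wrist_force: [-0.3, 0.1, -0.4]
grip_width: 20.5
34.15 [587.8 -31.9  79.3] [-1.8e+02 -3.0e-01 -1.0e-01] [-11.  26. -11.  53.   0.  79.] 20.5
```

View pics/w32c.png

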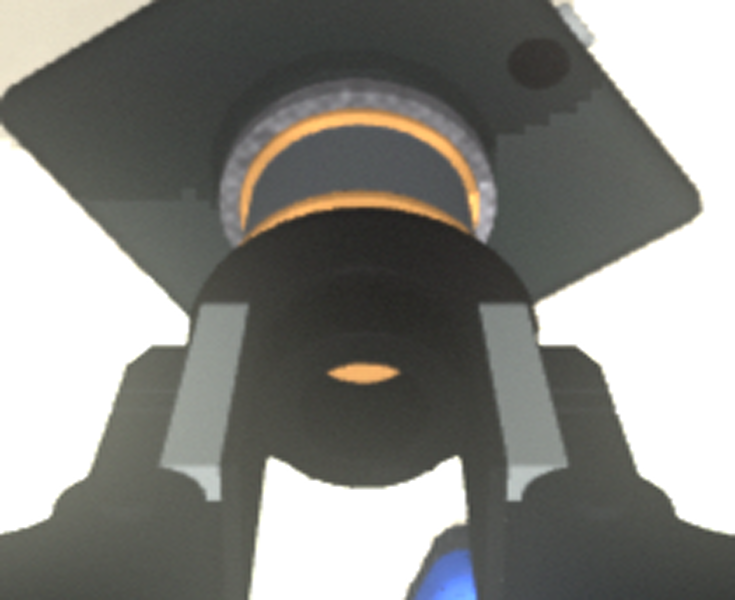

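```bash
python3 -m crank '[[[0,0.3,-4,0,0,0,10],[0,0,-2,0,0,0,10],[0,0,0,0,0,0,10]]]';python3 - <<'E'
from h import *
w=cam("wrist"); o=st(); print(o["wrist_force"]); cv2.imwrite("pics/w33c.png",cv2.resize(np.clip(w["bgr"][200:400,220:430].astype(int)*2,0,255).astype(np.uint8),None,fx=3.5,fy=3,interpolation=cv2.INTER_CUBIC))
s=cam("side"); cv2.imwrite("pics/s33.png",cv2.resize(s["bgr"][170:280,270:410],None,fx=5,fy=5,interpolation=cv2.INTER_CUBIC))
E
```

```text
time: 34.45
tcp_pos: [587.6, -31.5, 72.9]
tool_rot: [-180.0, -0.3, -0.1]
wrist_force: [0.2, 0.0, -1.2]
grip_width: 20.8
34.5 [587.7 -31.5  73.1] [-1.8e+02 -3.0e-01 -1.0e-01] [-11.  26. -11.  52.   0.  79.] 20.9
[-0.17888122 -1.10550118 -0.1552995 ]
```

View pics/w33c.png

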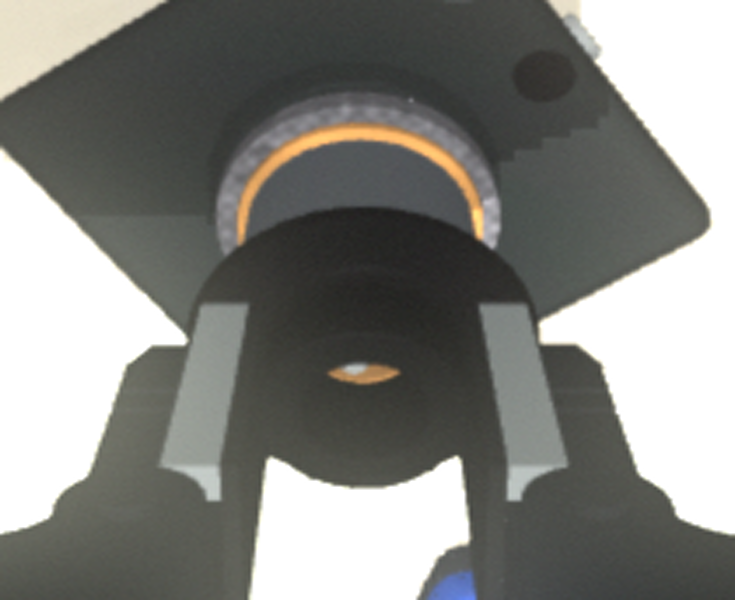

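View pics/s33.png

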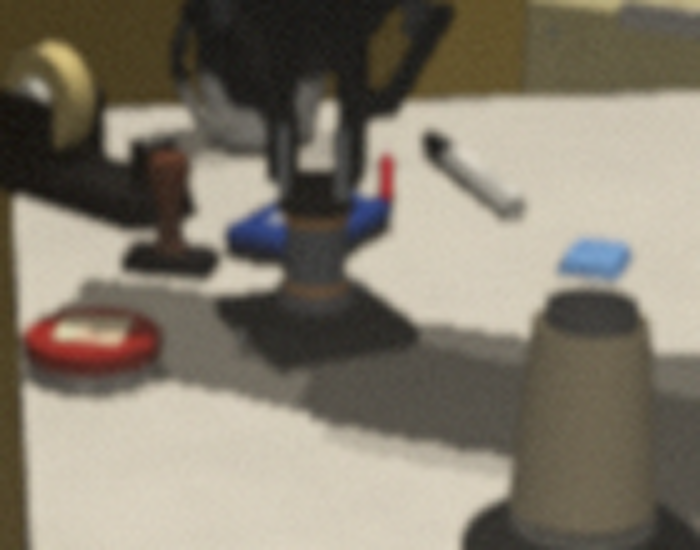

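```bash
python3 -m crank '[[[0,0,-2,0,0,0,10],[0,0,-0.5,0,0,0,10],[0,0,0,0,0,0,10]]]'; python3 -m crank '[[[0,0,0,0,0,0,50],[0,0,0,0,0,0,50],[0,0,0,0,0,0,50],[0,0,30,0,0,0,50],[0,0,49,0,0,0,50],[0,20,45,0,0,0,50],[0,20,20,0,0,0,50],[0,0,0,0,0,0,50],[0,0,0,0,0,0,50]]]';python3 - <<'E'
from h import *
w=cam("wrist"); o=st(); cv2.imwrite("pics/w34.png",w["bgr"])
s=cam("side"); cv2.imwrite("pics/s34.png",cv2.resize(s["bgr"][170:290,270:430],None,fx=5,fy=5,interpolation=cv2.INTER_CUBIC))
E
```

```text
time: 34.85
tcp_pos: [587.8, -31.6, 70.7]
tool_rot: [-180.0, -0.3, -0.1]
wrist_force: [-1.2, -0.1, -0.6]
grip_width: 20.4
time: 35.75
tcp_pos: [587.7, 8.5, 214.4]
tool_rot: [180.0, -0.3, -0.1]
wrist_force: [0.3, -0.2, 0.3]
grip_width: 42.9
35.8 [587.4   8.2 213.7] [-1.8e+02 -2.0e-01 -1.0e-01] [-7. 21.  4. 72.  0. 83.] 42.8
```

View pics/w34.png

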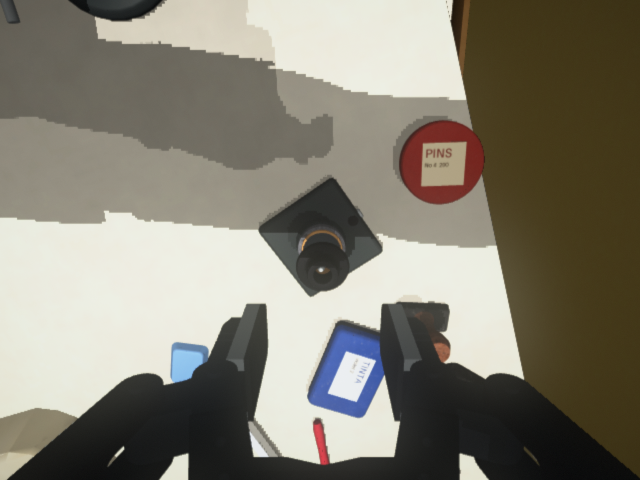

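View pics/s34.png

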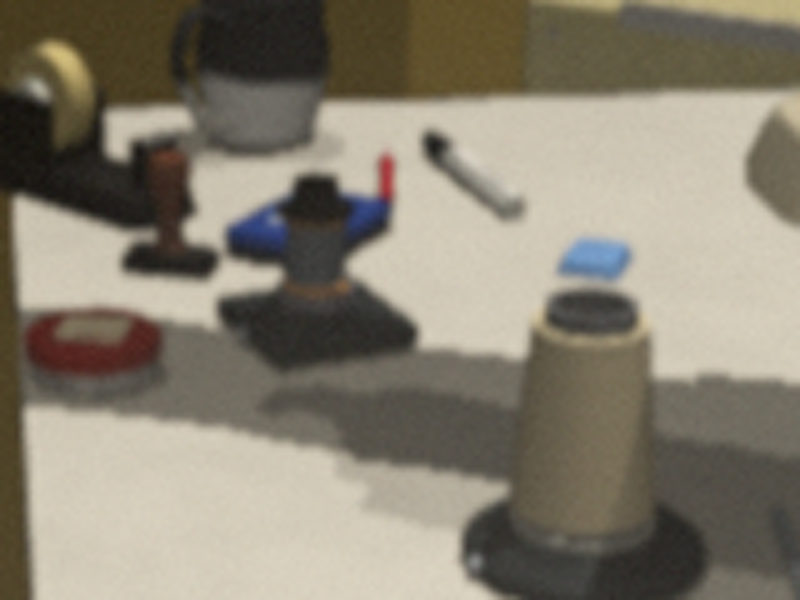

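Run:
```python
from h import *
s=cam("side")
p=[proj(s,(587.2,-31,z)).round(1) for z in (64,82)]; print(p, [( (q-np.array([270,170]))*5).round() for q in p])
p=[proj(s,(437,191,z)).round(1) for z in (22,112)]; print([( (q-np.array([270,170]))*5).round() for q in p])
print(arm.hand_in())
```

```text
[array([333. , 212.3]), array([333.1, 205.3])] [array([315., 212.]), array([316., 177.])]
[array([581., 507.]), array([592., 299.])]
the job is handed in; nothing more can be done
None
```

Both stands are loaded in the order asked, and I handed the job in at about 36 s of the 136 s allowed.

- **Round stand:** the cone holder is over the pin and the thread cone is over the holder.
- **Square stand:** the felt washer, then the spool, then the cap are on the pin.

**Last checks:** the final side and wrist pictures show both stacks upright, with nothing held and the gripper well clear. The cap and cone tops appear in the side picture at the heights they should have when fully seated, within a few mm. Wrist force readings never passed about 14 N. No check failed or disagreed by more than about 2 mm.

I never touched the pin tin, the stamp, the chalk or the pink washers. A desk fan stood between the arm's starting position and the work, so I lifted the arm over it first, without contact.

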